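# Load the marking turntable with earphone-case shells

### The arm

A 7-joint arm with a two-finger parallel gripper is mounted at the origin on the work surface. World frame = base frame: x ahead of the robot, y to its left, z up, the work surface at z = 0. Lengths are in m, angles in rad, forces in N, time in s.
With the tool pointing down it reaches from about 0.4 to 0.9 m from the base axis. Payload 5.5 kg.
Tool frame: the origin (TCP) lies on the centre line of the jaws, within the pads' length; the fingertips stand 25 mm ahead of it and the grasp point (between the pads) lies 6 mm ahead of it; z points along the fingers, y is the line along which they close (so a half turn about z gives the same grasp; the last joint's range is limited). The gripper opens to 85 mm and grips with 20 to 120 N. Pads are 22 mm wide; open, the fingers measure 114 mm over their backs; the gripper's body (76 mm by 85 mm) begins 54 mm behind the grasp point. The pads swing forward as they close: fully open they stand 13 mm farther back than shut.
Start: joints at [1.583, 0.501, -0.427, 1.55, 0.221, 1.138, -0.21], TCP at [0.161, -0.63, 0.256] pointing down, gripper open.
Joint ranges: [-2.88, 2.88], [-0.31, 2.03], [-1.54, 1.56], [0.2, 2.42], [-1.41, 4.55], [0.19, 2.02], [-2.57, 2.57]. Speed limits (rad/s): [2.57, 2.57, 3.14, 3.14, 3.14, 3.14, 3.14].

### API

Orientations are given as a unit quaternion [x, y, z, w].
In Python, from rig import r gives the robot as it stands.
- The arm moves only by the tool arm_command, never from a script. Its argument "deltas" is a list that holds one entry, the list of rows, each a list of 4 numbers: the shift along the world's x, y, z normalised to -1 to 1, where 1 is 25 cm, then the turn about the world's z normalised to -1 to 1, where 1 is 60 degrees. In form: [[[tx, ty, tz, roll], ...]]. A call has 1 to 20 rows; each row is the pose to reach, as a shift and turn from the pose commanded when the call began; what a row does not reach only later rows make up. A row lasts 1/10 s, in which the tool goes at most 50 mm and 8.59 degrees, less where a joint would pass 70% of its speed; a pose out of reach is approached as far as the arm can. A call with a number of a shift or a turn outside -1 to 1 is refused whole. A call with a gripper value outside its range is refused whole. "jaw" is the opening, from -1 (shut) to 1 (fully open), set as the call begins (left out, the last holds). The fingers move at their own pace and stop on an object; the grip force is fixed at half the most. Time passes only in rows, so rows that repeat a pose let the fingers close. It gives the time, the measured TCP pose, the force, the opening and the grip force at its end, in the units of the state.
- r.observe(): the state, without advancing time (a new reading comes with each control period).
- r.get_image(name): name is "scene" or "top" or "wrist"; returns (picture, depth): 400x640x3 uint8, blue, green, red; 400x640 float32, m along the optical axis (not along the pixel's ray), 0 where there is no reading.
- r.camera_model(name): a dict with "fovy" (degrees; the focal length in pixels is half the picture's height over the tangent of half this angle, whatever the lens; pixels are square), "cx", "cy" (the principal point, pixels), "pose" (4x4, takes a point from camera to world coordinates). Camera axes: x right, y down, z forward; pixel columns grow to the right and rows downward; lengths in m; the calibration is good to about 2 mm. A picture is of the moment at which its call begins: read the wrist's pose just before it. camera_model takes no time and is no camera call; for the wrist camera it gives the pose at the moment of the call.
- r.sign_off(): hands the job in; it is judged then, once.
The state is a dict: "clock": time; "joint_pos": joint angles; "qd": joint speeds; "effort": joint torques, N m; "eef_pos": TCP position; "ee_rot": TCP orientation; "contact_force": force on the tool from outside, world axes, zero at the start; "ft_torque": the same for the moment, N m; "finger_gap": finger opening in m; "finger_force": force on a finger pad.
Only numpy, scipy, OpenCV 4.12 (cv2) and the standard library are available. Lean on these libraries where they do the work, as an engineer would, in place of code of your own. Each camera call takes 0.05 s, during which the arm holds its last target. There are 200 camera calls.

### The job

With the cover still on, push the turntable round by its spokes until its pointer stands at the loading mark, away from the marking head; then lift the cover off the jig's pins and lay it flat on the rubber mat. Put every shell lying on the bench into the jig, one to a pocket, flat, then seat the cover back down on both pins and push the turntable round until its pointer stands at the mark under the marking head. Leave the tape roll, the can and the carton where they are.

Things in the scene. Friction and masses are not known exactly. Their poses are not given: they have to be found in the camera images.
- station: Fixed marking station: round foot (radius 120, 18 high) under a turntable, two index marks, and a marking head over its -y side. Origin: on the bench on the turntable axis. Reach the turntable on the station's other (+y) side, clear of the head.
- head (a point): Centre of the underside of the grey marking head (box 100 in station x, 90 in y, 120 high), fixed 170 above the bench, lens down to 158. It hangs on an arm (40 x 40, 205 to 245 high, along the station's +x) from a column (45 square, 260 high) at the station's (+252, -90).
- stage (a joint): Turntable angle about the vertical axis, rad, anticlockwise from above; turns endlessly both ways with light friction (0.2 N m), stays where left. 0 is where it happens to stand at the start (jig about under the head, pointer within 0.35 rad of work_mark): read the pointer against the marks. Aluminium disc, radius 150, top 40 above the bench.
- spoke (a point): Point on the push spoke across the disc from the pointer, 180 from the axis, 31 above the bench; turns with the disc. Five like it (round dark steel bars, 16 thick, axis level, sticking out from radius 150 to 203) stand at 60, 120, 180, 240 and 300 degrees from the pointer; the bench between and below them is free.
- axis (a point): Centre of the turntable, at the height of the disc's top. Does not turn.
- pointer (a point): Tip of the disc's white flat pointer (16 wide, 10 thick), 205 from the axis, 30 above the bench; turns with the disc; it sticks out like the spokes and may be pushed like one. The grey jig sits on the disc on the pointer's side.
- load_mark (a point): Where the pointer's tip must be for loading: 205 from the axis on the station's +y side, at the inner end of a fixed white index finger (10 wide, 40 high on a block, from 213 to 245 out).
- work_mark (a point): The same at the other index finger, on the station's -y side: there the jig is under the marking head.
- seat (a point): Point on the jig (turns with the disc) where the cover's origin is when it is seated: midway between the two pins, level with the shoulders they stand on, 82 above the bench, 90 from the axis towards the pointer. Its own -y points outward along the pointer, x along the row of pockets and pins.
- pin (a point): Tip of one of the jig's two steel pins (8 dia, 18 high, tapered over the top 6), 100 above the bench, at x = +86 from the seat point; the other is at x = -86. They stand on grey blocks (40 x 22) whose tops are the shoulders that carry the cover.
- pocket0 (a point): Centre of the floor of jig pocket 0 (x = -51 from the seat point), 46 above the bench; turns with the disc. The pocket is 70 long (outward) by about 48 wide, between walls 6 high; beyond the end walls the fingers have room above the disc. Takes one shell, lying flat, length outward.
- pocket1 (a point): Centre of the floor of jig pocket 1 (x = 0 from the seat point), 46 above the bench; turns with the disc. The pocket is 70 long (outward) by about 48 wide, between walls 6 high; beyond the end walls the fingers have room above the disc. Takes one shell, lying flat, length outward.
- pocket2 (a point): Centre of the floor of jig pocket 2 (x = 51 from the seat point), 46 above the bench; turns with the disc. The pocket is 70 long (outward) by about 48 wide, between walls 6 high; beyond the end walls the fingers have room above the disc. Takes one shell, lying flat, length outward.
- cover: Loose steel hold-down cover plate, 200 (own x) x 66 (own y) x 6, 0.26 kg, with a 14 hole at x = -86 and x = +86 and on top, in the middle, a black upright grip bar 14 wide (y) x 70 long (x), from 6 to 36 above the underside. Origin: centre of the underside. Either way round fits. Starts seated on the jig's pins.
- shell0: White plastic earphone-case shell with rounded edges, 62 long (x) x 43 wide (y) x 28 high, 0.06 kg, all alike; origin at the centre of the underside. May be absent (None from the start to the end).
- shell1: White plastic earphone-case shell with rounded edges, 62 long (x) x 43 wide (y) x 28 high, 0.06 kg, all alike; origin at the centre of the underside. May be absent (None from the start to the end).
- shell2: White plastic earphone-case shell with rounded edges, 62 long (x) x 43 wide (y) x 28 high, 0.06 kg, all alike; origin at the centre of the underside. May be absent (None from the start to the end).
- mat: Black rubber mat fixed to the bench, 110 (x) x 215 (y) x 3 thick; origin at the centre of its underside. The cover is laid here.
- tape: Bystander: roll of tape lying flat, 100 across, 48 high.
- can: Bystander: upright can, 64 across, 170 high; origin at its foot.
- carton: Bystander: closed cardboard carton 160 x 110 x 70.

How it is judged:
On the way, in this order (a step that is already met when the one before it is completed fails the run):
1. the pointer stands at the loading mark, with the cover still seated (horizontal distance between pointer and load_mark below 0.015 m and velocity of joint stage between -0.05 and 0.05 rad/s and distance between cover and seat below 0.008 m and angle between cover's own z axis and vertical below 0.06 rad and angle between the x axis of cover and the x axis of seat, either way round below 0.08 rad), for 0.3 s.
2. the cover lies flat on the mat, released (x of cover in the frame of mat between -0.05 and 0.05 m and y of cover in the frame of mat between -0.06 and 0.06 m and height (world z) of cover below 0.012 m and angle between cover's own z axis and vertical below 0.08 rad and contact force between the fingers and cover below 0.1 N), for 0.3 s.
3. every shell lies flat in a pocket of the jig, released ((distance between shell0 and pocket0 below 0.008 m or distance between shell0 and pocket1 below 0.008 m or distance between shell0 and pocket2 below 0.008 m) and angle between each of shell0, shell1, shell2's own z axis and vertical below 0.1 rad and (distance between shell1 and pocket0 below 0.008 m or distance between shell1 and pocket1 below 0.008 m or distance between shell1 and pocket2 below 0.008 m) and (distance between shell2 and pocket0 below 0.008 m or distance between shell2 and pocket1 below 0.008 m or distance between shell2 and pocket2 below 0.008 m) and contact force between the fingers and shell0 below 0.1 N and contact force between the fingers and shell1 below 0.1 N and contact force between the fingers and shell2 below 0.1 N), for 0.3 s.
4. the cover is seated on both pins again, over the shells, released (distance between cover and seat below 0.008 m and angle between cover's own z axis and vertical below 0.06 rad and angle between the x axis of cover and the x axis of seat, either way round below 0.08 rad and (distance between shell0 and pocket0 below 0.008 m or distance between shell0 and pocket1 below 0.008 m or distance between shell0 and pocket2 below 0.008 m) and angle between each of shell0, shell1, shell2's own z axis and vertical below 0.1 rad and (distance between shell1 and pocket0 below 0.008 m or distance between shell1 and pocket1 below 0.008 m or distance between shell1 and pocket2 below 0.008 m) and (distance between shell2 and pocket0 below 0.008 m or distance between shell2 and pocket1 below 0.008 m or distance between shell2 and pocket2 below 0.008 m) and contact force between the fingers and cover below 0.1 N), for 0.3 s.
At the end, for the whole second after the job is handed in: The pointer's tip is within 15 mm of the mark under the marking head and the turntable is still; the cover is seated on both pins (origin within 8 mm of the seat point, level); every shell present lies flat in a pocket of its own (within 8 mm of the pocket's centre) (horizontal distance between pointer and work_mark below 0.015 m and velocity of joint stage between -0.05 and 0.05 rad/s and distance between cover and seat below 0.008 m and angle between cover's own z axis and vertical below 0.06 rad and angle between the x axis of cover and the x axis of seat, either way round below 0.08 rad and (distance between shell0 and pocket0 below 0.008 m or distance between shell0 and pocket1 below 0.008 m or distance between shell0 and pocket2 below 0.008 m) and angle between each of shell0, shell1, shell2's own z axis and vertical below 0.1 rad and (distance between shell1 and pocket0 below 0.008 m or distance between shell1 and pocket1 below 0.008 m or distance between shell1 and pocket2 below 0.008 m) and (distance between shell2 and pocket0 below 0.008 m or distance between shell2 and pocket1 below 0.008 m or distance between shell2 and pocket2 below 0.008 m)); the robot touches nothing.
It fails at once if the tape roll is moved by more than 3 cm (distance of tape from where it was at the start of the episode above 0.03 m).
It fails at once if the can is moved by more than 3 cm (distance of can from where it was at the start of the episode above 0.03 m).
It fails at once if the carton is moved by more than 3 cm (distance of carton from where it was at the start of the episode above 0.03 m).
Of shell0, shell1, shell2 only 2 to 3 are there at a start; the rules pass over those that are not, and their reading is None.
At some moment in a run one of shell0, shell1, shell2 may be knocked a few centimetres aside while the robot is not near it.
Once in a run the grip may slacken for a moment while it holds something.
It also fails if it takes over 210 s, if anything falls off the work surface, if the arm or the gripper's body presses on something with over 40 N, if the wrist force passes 120 N, or if a joint passes its speed limit or range.

## Working session

There is one attempt and no reset: what is moved stays moved. The work goes in short steps, Python scripts to look and compute and a tool call to move; the robot and the scene stay as the last step left them, time stands still between calls to the robot, and variables do not carry over. Pictures are saved under pics/ and viewed, at most 17 in all, crops included, and the job is handed in when it is done.

Besides the shell and the picture viewer there is one more tool, called after "Request:" as name(argument=value, ...) on one line, values as JSON. arm_command: Moves the arm, as the interface text tells. Scaled input: -1 to 1 covers 25 cm each way for a shift and 60 degrees each way for a turn. Its arguments: {"type":"object","properties":{"deltas":{"type":"array","items":{"type":"array","items":{"type":"array","items":{"type":"number"}}}},"jaw":{"type":"number"}},"required":["deltas"]}

```bash
mkdir -p pics; cat > h.py <<'E'
import numpy as np, cv2
from rig import r
def look(n):
    m=r.camera_model(n); im,d=r.get_image(n); return im,d,m
def K(m): return 200/np.tan(np.radians(m['fovy'])/2)
def ray(m,u,v,z):
    T=np.array(m['pose']);f=K(m)
    d=T[:3,:3]@np.array([(u-m['cx'])/f,(v-m['cy'])/f,1]);o=T[:3,3]
    return o+d*(z-o[2])/d[2]
def cloud(m,d):
    T=np.array(m['pose']);f=K(m);v,u=np.mgrid[:400,:640]
    P=np.stack([(u-m['cx'])/f*d,(v-m['cy'])/f*d,d],-1)
    return P@T[:3,:3].T+T[:3,3]
E
python3 - <<'E'
from h import *
s=r.observe();print(s)
for n in('top','scene'):
    im,d,m=look(n);cv2.imwrite(f'pics/{n}0.png',im);np.savez(f'{n}0.npz',im=im,d=d);print(n,m)
E
```

```text
{'clock': 0.0, 'joint_pos': array([ 1.58320654,  0.50183903, -0.42678702,  1.55146821,  0.22082002,
        1.13828737, -0.21029902]), 'qd': array([ 0.00070269, -0.00066549,  0.00037746, -0.00130523, -0.00050411,
       -0.00167097, -0.00063805]), 'effort': array([ 5.11141880e-04, -5.69532537e+01, -5.81584096e+00, -2.80934125e+01,
        1.07256937e-02,  1.18604026e-02, -8.46289481e-06]), 'eef_pos': array([ 0.16109715, -0.62905047,  0.25525688]), 'ee_rot': array([ 9.92143875e-01,  1.25098319e-01, -9.92209921e-05, -9.65547801e-04]), 'contact_force': array([-0.73537959,  0.13124591, -1.49463768]), 'ft_torque': array([ 0.03770063,  0.01959231, -0.01403733]), 'finger_force': 0.0, 'finger_gap': 0.0855142720594616}
top {'fovy': 56.048726073015864, 'cx': 310.51256018453915, 'cy': 205.2220318894723, 'pose': array([[-0.00836146, -0.99735169,  0.07224748,  0.44757131],
       [-0.99955387,  0.00626447, -0.02920312, -0.06100169],
       [ 0.02867319, -0.07245943, -0.99695912,  1.14939045],
       [ 0.        ,  0.        ,  0.        ,  1.        ]])}
scene {'fovy': 42.955025802764126, 'cx': 315.5716869955498, 'cy': 211.26951930130107, 'pose': array([[-0.86086951, -0.48462288,  0.15506242,  0.29960956],
       [-0.50875187,  0.81460792, -0.27854169,  0.28514788],
       [ 0.0086726 , -0.31867634, -0.94782392,  1.41182561],
       [ 0.        ,  0.        ,  0.        ,  1.        ]])}
```

View pics/top0.png

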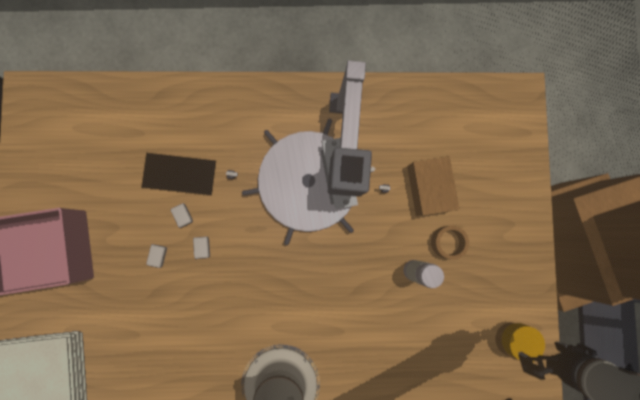

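View pics/scene0.png

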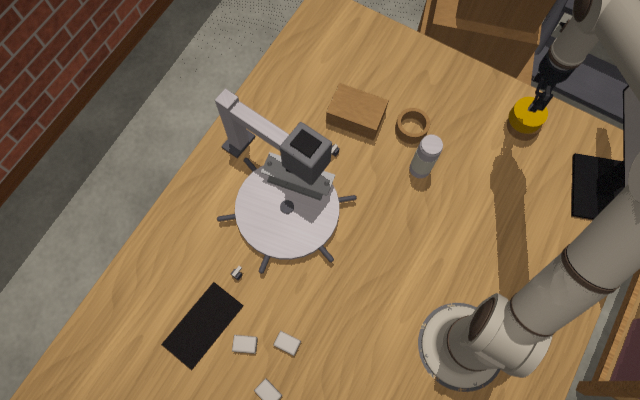

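Top view: the disc centre is near (308,181), with the load finger at (232,175) and the work finger at (384,188). The pointer is hidden under the head, and the spokes put it at about 280° in world terms. The mat is at (179,174). There are three shells, at (181,216), (157,257) and (201,248). The scene view agrees.

```bash
cat > m0.py <<'E'
from h import *
D=np.load('top0.npz');im=D['im'];d=D['d'];m=r.camera_model('top')
P=cloud(m,d)
hsv=cv2.cvtColor(im,cv2.COLOR_BGR2HSV)
g=cv2.cvtColor(im,cv2.COLOR_BGR2GRAY)
# light, low-saturation regions: shells, fingers, disc
w=((hsv[...,1]<60)&(g>110)).astype(np.uint8)
n,l,st,c=cv2.connectedComponentsWithStats(w)
for i in range(1,n):
    if 15<st[i,4]<12000 and 60<c[i][1]<300 and 100<c[i][0]<480:
        q=P[l==i];z=np.median(q[:,2]);p=ray(m,*c[i],z)
        pts=np.argwhere(l==i)[:,::-1].astype(np.float32)
        W=np.array([ray(m,u,v,z)[:2] for u,v in pts],np.float32)
        print(c[i].round(1),st[i,4],'z',z.round(3),p.round(3),[np.round(t,3) for t in cv2.minAreaRect(W)])
for nm,mk,z in(('mat',(g<40),.003),):
    mk=mk.astype(np.uint8);mk[:,:120]=0;mk[:,240:]=0;mk[300:]=0
    pts=np.argwhere(mk)[:,::-1];W=np.array([ray(m,u,v,z)[:2] for u,v in pts],np.float32)
    print(nm,len(pts),[np.round(t,3) for t in cv2.minAreaRect(W)])
for u,v in((270,137),(250,192),(289,236),(346,226),(328,127)): print('spoke',ray(m,u,v,.031).round(3))
E
python3 m0.py
```

```text
[205.6  61.3] 424 z -0.752 [ 1.336  0.421 -0.752] [array([1.346, 0.413]), array([0.112, 0.227]), np.float64(0.25)]
[335.7  63.3] 100 z -0.751 [ 1.328 -0.254 -0.751] [array([ 1.33 , -0.254]), array([0.056, 0.085]), np.float64(63.583)]
[351.3 115.1] 1089 z 0.244 [ 0.736 -0.19   0.244] [array([ 0.736, -0.19 ]), array([0.04 , 0.171]), np.float64(84.815)]
[295.3 182.5] 5195 z 0.039 [ 0.596 -0.049  0.039] [array([ 0.592, -0.067]), array([0.298, 0.253]), np.float64(27.131)]
[371.8 168.9] 18 z 0.035 [ 0.637 -0.279  0.035] [array([ 0.637, -0.279]), array([0.011, 0.013]), np.float64(44.434)]
[231.2 173.2] 41 z 0.038 [0.625 0.141 0.038] [array([0.625, 0.141]), array([0.03 , 0.012]), np.float64(78.339)]
[384.5 187. ] 41 z 0.039 [ 0.581 -0.316  0.039] [array([ 0.581, -0.315]), array([0.027, 0.012]), np.float64(89.711)]
[180.7 215. ] 285 z 0.027 [0.502 0.291 0.027] [array([0.502, 0.291]), array([0.059, 0.04 ]), np.float64(26.946)]
[200.6 247.4] 285 z 0.027 [0.406 0.231 0.027] [array([0.406, 0.231]), array([0.06 , 0.041]), np.float64(5.394)]
[155.3 255.5] 289 z 0.027 [0.384 0.363 0.027] [array([0.384, 0.363]), array([0.04 , 0.061]), np.float64(77.065)]
[432.1 275.8] 421 z 0.169 [ 0.332 -0.405  0.169] [array([ 0.333, -0.405]), array([0.059, 0.058]), np.float64(25.305)]Traceback (most recent call last):
  File "m0.py", line 18, in <module>
    print(nm,len(pts),[np.round(t,3) for t in cv2.minAreaRect(W)])
                                              ~~~~~~~~~~~~~~~^^^
cv2.error: OpenCV(4.12.0) /io/opencv/modules/imgproc/src/convhull.cpp:143: error: (-215:Assertion failed) total >= 0 && (depth == CV_32F || depth == CV_32S) in function 'convexHull'
```

```bash
sed -i "s/(g<40)/(g<55)/" m0.py; python3 m0.py | tail -6; python3 -c "
from h import *
D=np.load('top0.npz');im=D['im'];print(cv2.cvtColor(im,cv2.COLOR_BGR2GRAY)[174,170:190:4])
m=r.camera_model('top')
for u,v in((146,153),(216,160),(213,194),(141,186)): print(ray(m,u,v,.003).round(3))
for u,v in((435,160),(450,210),(448,242)): print(ray(m,u,v,.05).round(3))
"
```

```text
mat 2262 [array([0.63 , 0.307]), array([0.207, 0.101]), np.float64(83.286)]
spoke [0.736 0.027 0.031]
spoke [0.569 0.086 0.031]
spoke [ 0.438 -0.029  0.031]
spoke [ 0.466 -0.199  0.031]
spoke [ 0.766 -0.149  0.031]
[45 45 44 45 45]
[0.694 0.406 0.003]
[0.671 0.194 0.003]
[0.567 0.202 0.003]
[0.592 0.419 0.003]
[ 0.66  -0.467  0.05 ]
[ 0.51  -0.507  0.05 ]
[ 0.416 -0.497  0.05 ]
```

Request:
arm_command(deltas=[[[0.8, 1, 0.2, 0], [0.8, 1, 0.2, 0], [0.8, 1, 0.2, 0], [0.8, 1, 0.2, 0], [0.8, 1, 0.2, 0], [0.8, 1, 0.2, 0], [0.8, 1, 0.2, 0], [0.8, 1, 0.2, 0]]], jaw=-1)

```text
clock: 0.9
eef_pos: [0.3649, -0.3755, 0.3072]
ee_rot: [0.992, 0.129, 0.001, 0.0]
contact_force: [0.0, -0.1, -0.5]
finger_gap: 0.0003
finger_force: 0.0
```

Request:
arm_command(deltas=[[[0.2, 1, 0, 0], [0.2, 1, 0, 0], [0.2, 1, 0, 0], [0.2, 1, 0, 0], [0.2, 1, 0, 0], [0.2, 1, 0, 0], [0.2, 1, 0, 0]]])

```text
clock: 1.6
eef_pos: [0.4113, -0.1291, 0.3063]
ee_rot: [0.992, 0.126, -0.0, 0.0]
contact_force: [-0.2, -1.2, 0.3]
finger_gap: 0.0001
finger_force: 0.0
```

Request:
arm_command(deltas=[[[0.84, 0.9, 0, -0.3], [0.84, 0.9, 0, -0.3], [0.84, 0.9, 0, -0.3], [0.84, 0.9, 0, -0.3], [0.84, 0.9, 0, -0.3], [0.84, 0.9, 0, -0.3], [0.84, 0.9, 0, -0.3], [0.84, 0.9, 0, -0.3], [0.84, 0.9, 0, -0.3]]])

```text
clock: 2.5
eef_pos: [0.6217, 0.0935, 0.3045]
ee_rot: [0.999, -0.032, -0.001, 0.0]
contact_force: [-0.4, -0.9, -0.1]
finger_gap: -0.0001
finger_force: 0.0
```

```bash
python3 - <<'E'
from h import *
s=r.observe();print(s['clock'],s['eef_pos'],s['ee_rot'],s['joint_pos'].round(2),s['finger_gap'])
im,d,m=look('wrist');cv2.imwrite('pics/w1.png',im)
E
```

```text
2.5 [0.62170546 0.0935102  0.30451889] [ 9.99476787e-01 -3.23158701e-02 -1.31199464e-03  3.39709190e-04] [ 0.39  0.51 -0.82  1.54  0.39  1.26 -2.13] -0.00012446070010944048
```

View pics/w1.png

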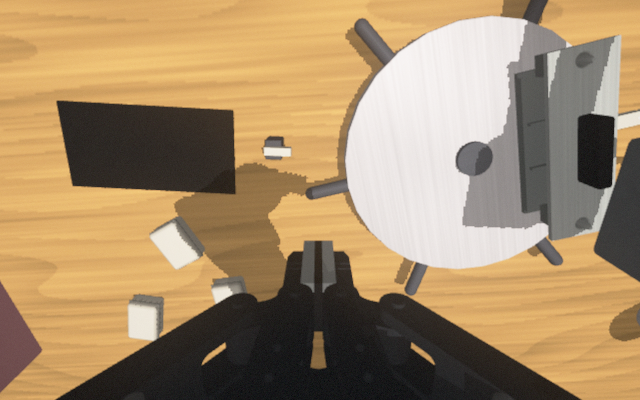

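The wrist view shows the load finger at (277,150), the opposite spoke's tip at (310,192), the cover seated with its black grip at (597,150), and the pointer at (628,118). I'm descending clockwise of that spoke and turning the wrist to ease joint 7.

Request:
arm_command(deltas=[[[0, 0, 0, 1], [0, 0, -0.2, 1], [0, 0, -0.4, 1], [0, 0, -0.6, 1], [0, 0, -0.8, 1], [0, 0, -1, 1], [0, 0, -1, 1], [0, 0, -1, 1], [0, 0, -1, 1]]])

```text
clock: 3.45
eef_pos: [0.622, 0.0933, 0.057]
ee_rot: [0.883, 0.469, 0.0, 0.0]
contact_force: [0.8, 1.0, 0.2]
finger_gap: 0.0001
finger_force: 0.0
```

```bash
python3 - <<'E'
from h import *
s=r.observe();print(s['eef_pos'],s['joint_pos'].round(2),s['contact_force'])
c=np.array([.603,-.0875]);p0=s['eef_pos'][:2]
for a in range(84,200,6):
    q=c+.183*np.array([np.cos(np.radians(a)),np.sin(np.radians(a))]);print(a,((q-p0)/.25).round(3))
E
```

```text
[0.62202601 0.09328217 0.05702611] [ 0.4   0.86 -0.86  1.72  0.79  0.94 -1.37] [0.79350572 1.01059018 0.17437431]
84 [0.    0.005]
90 [-0.076  0.009]
96 [-0.153  0.005]
102 [-0.228 -0.007]
108 [-0.302 -0.027]
114 [-0.374 -0.054]
120 [-0.442 -0.089]
126 [-0.506 -0.131]
132 [-0.566 -0.179]
138 [-0.62  -0.233]
144 [-0.668 -0.293]
150 [-0.71  -0.357]
156 [-0.745 -0.425]
162 [-0.772 -0.497]
168 [-0.792 -0.571]
174 [-0.804 -0.647]
180 [-0.808 -0.723]
186 [-0.804 -0.8  ]
192 [-0.792 -0.875]
198 [-0.772 -0.949]
```

Request:
arm_command(deltas=[[[0, 0.005, -0.036, 0], [-0.076, 0.009, -0.036, 0], [-0.115, 0.008, -0.036, 0], [-0.153, 0.005, -0.036, 0], [-0.19, 0, -0.036, 0], [-0.228, -0.007, -0.036, 0], [-0.302, -0.027, -0.036, 0], [-0.374, -0.054, -0.036, 0], [-0.442, -0.089, -0.036, 0], [-0.506, -0.131, -0.036, 0], [-0.566, -0.179, -0.036, 0], [-0.62, -0.233, -0.036, 0], [-0.668, -0.293, -0.036, 0], [-0.71, -0.357, -0.036, 0], [-0.745, -0.425, -0.036, 0], [-0.772, -0.497, -0.036, 0], [-0.792, -0.571, -0.036, 0], [-0.804, -0.647, -0.036, 0], [-0.808, -0.723, -0.036, 0], [-0.806, -0.76, -0.036, 0]]])

```text
clock: 5.45
eef_pos: [0.4191, -0.0961, 0.0473]
ee_rot: [0.882, 0.471, -0.0, 0.0]
contact_force: [-0.1, -0.6, -0.1]
finger_gap: 0.0001
finger_force: 0.0
```

```bash
cat > ptr.py <<'E'
from h import *
import sys
s=r.observe();print(s['clock'],s['eef_pos'],s['joint_pos'].round(2),s['contact_force'].round(1))
im,d,m=look('top');cv2.imwrite(f'pics/t{sys.argv[1]}.png',im[80:300,100:460])
P=cloud(m,d);c=np.array([.603,-.0875]);R=P[...,:2]-c;rr=np.hypot(R[...,0],R[...,1]);an=np.degrees(np.arctan2(R[...,1],R[...,0]))
hsv=cv2.cvtColor(im,cv2.COLOR_BGR2HSV)
k=(rr>.16)&(rr<.203)&(P[...,2]>.018)&(P[...,2]<.05)
k=k.astype(np.uint8);n,l,st,cc=cv2.connectedComponentsWithStats(k)
for i in range(1,n):
    if st[i,4]>12:
        a=np.radians(an[l==i]);print(st[i,4],'ang',np.degrees(np.arctan2(np.sin(a).mean(),np.cos(a).mean())).round(1),'V',np.median(hsv[l==i][:,2]),'r',rr[l==i].max().round(3))
E
python3 ptr.py 1
```

```text
5.45 [ 0.41913673 -0.09614737  0.04733051] [ 0.91  0.64 -0.89  2.21  0.83  0.68 -1.16] [-0.1 -0.6 -0.1]
69 ang 10.4 V 166.0 r 0.203
72 ang 70.7 V 81.0 r 0.201
72 ang -110.5 V 80.0 r 0.2
77 ang 130.4 V 83.0 r 0.202
```

```bash
python3 - <<'E'
from h import *
c=np.array([.603,-.0875]);P=lambda a:c+.183*np.array([np.cos(np.radians(a)),np.sin(np.radians(a))])
p0=np.array([.4205,-.0967])
print(((P(106)-p0)/.25).round(3))
for a in list(range(112,191,6))+[192,194,195,196,197]: print(a,((P(a)-P(106))/.25).round(3).tolist())
E
```

```text
[0.528 0.74 ]
112 [-0.072, -0.025]
118 [-0.142, -0.057]
124 [-0.208, -0.097]
130 [-0.269, -0.143]
136 [-0.325, -0.195]
142 [-0.375, -0.253]
148 [-0.419, -0.316]
154 [-0.456, -0.383]
160 [-0.486, -0.453]
166 [-0.508, -0.527]
172 [-0.523, -0.602]
178 [-0.53, -0.678]
184 [-0.528, -0.755]
190 [-0.519, -0.831]
192 [-0.514, -0.856]
194 [-0.508, -0.881]
195 [-0.505, -0.893]
196 [-0.502, -0.905]
197 [-0.498, -0.918]
```

Request:
arm_command(deltas=[[[0, 0.04, 0, 0], [0, 0.08, 0.15, 0], [0.1, 0.2, 0.28, 0], [0.528, 0.74, 0.28, 0], [0.528, 0.74, 0.28, 0], [0.528, 0.74, 0.28, 0], [0.528, 0.74, 0.28, 0], [0.528, 0.74, 0.28, 0], [0.528, 0.74, 0.28, 0], [0.528, 0.74, 0.1, 0], [0.528, 0.74, 0, 0], [0.528, 0.74, 0, 0]]])

```text
clock: 6.7
eef_pos: [0.5479, 0.0884, 0.044]
ee_rot: [0.882, 0.472, -0.004, -0.001]
contact_force: [-0.0, 0.1, -0.2]
finger_gap: -0.0002
finger_force: 0.0
```

Request:
arm_command(deltas=[[[-0.072, -0.025, 0, 0], [-0.105, -0.04, 0, 0], [-0.142, -0.057, 0, 0], [-0.208, -0.097, 0, 0], [-0.269, -0.143, 0, 0], [-0.325, -0.195, 0, 0], [-0.375, -0.253, 0, 0], [-0.419, -0.316, 0, 0], [-0.456, -0.383, 0, 0], [-0.486, -0.453, 0, 0], [-0.508, -0.527, 0, 0], [-0.523, -0.602, 0, 0], [-0.53, -0.678, 0, 0], [-0.528, -0.73, 0, 0], [-0.528, -0.755, 0, 0], [-0.524, -0.79, 0, 0], [-0.521, -0.81, 0, 0], [-0.519, -0.831, 0, 0], [-0.517, -0.843, 0, 0], [-0.514, -0.856, 0, 0]]])

```text
clock: 8.7
eef_pos: [0.4235, -0.1234, 0.0473]
ee_rot: [0.881, 0.473, 0.0, -0.0]
contact_force: [1.1, 1.5, 1.2]
finger_gap: 0.0
finger_force: 0.7
```

```bash
python3 ptr.py 2
```

```text
8.7 [ 0.42351071 -0.12343514  0.04733737] [ 0.96  0.65 -0.88  2.18  0.82  0.69 -1.09] [1.1 1.5 1.2]
64 ang 18.7 V 83.0 r 0.2
77 ang 79.0 V 164.0 r 0.202
39 ang -102.5 V 80.0 r 0.201
76 ang 138.7 V 83.0 r 0.202
```

Request:
arm_command(deltas=[[[0.004, -0.018, 0, 0], [0.008, -0.036, 0, 0], [0.012, -0.05, 0, 0], [0.016, -0.062, 0, 0], [0.018, -0.071, 0, 0], [0.018, -0.071, 0, 0], [0.018, -0.071, 0, 0]]])

```text
clock: 9.45
eef_pos: [0.4276, -0.1418, 0.0472]
ee_rot: [0.882, 0.472, -0.0, 0.0]
contact_force: [-1.2, -0.6, -0.1]
finger_gap: 0.0001
finger_force: 0.0
```

```bash
python3 ptr.py 3
```

```text
9.45 [ 0.4275945  -0.14175689  0.04722477] [ 0.99  0.66 -0.88  2.16  0.82  0.7  -1.05] [-1.2 -0.6 -0.1]
67 ang 25.0 V 82.0 r 0.2
16 ang -34.6 V 82.5 r 0.176
75 ang 85.1 V 164.0 r 0.201
33 ang -96.1 V 89.0 r 0.201
76 ang 144.8 V 84.0 r 0.202
```

Request:
arm_command(deltas=[[[-0.02, 0.06, 0, 0], [-0.02, 0.06, 0.2, 0], [0, 0.06, 0.4, 0], [0, 0.1, 0.6, -0.14], [0.1, 0.1, 0.8, -0.28], [0.734, 0.575, 0.95, -1], [0.734, 0.575, 0.95, -1], [0.734, 0.575, 0.95, -1], [0.734, 0.575, 0.95, -1], [0.734, 0.575, 0.95, -1], [0.734, 0.575, 0.95, -1], [0.734, 0.575, 0.95, -1], [0.734, 0.575, 0.95, -1], [0.734, 0.575, 0.95, -1]]], jaw=1)

```text
clock: 10.9
eef_pos: [0.6105, 0.0006, 0.2845]
ee_rot: [0.999, -0.032, -0.0, 0.001]
contact_force: [-0.4, -0.5, 0.1]
finger_gap: 0.0854
finger_force: 0.0
```

```bash
python3 - <<'E'
from h import *
s=r.observe();print(s['clock'],s['eef_pos'],s['ee_rot'],s['joint_pos'].round(2),s['finger_gap'])
im,d,m=look('wrist');cv2.imwrite('pics/w2.png',im);np.savez('w2.npz',im=im,d=d,pose=m['pose']);print(m)
E
python3 ptr.py 4
```

```text
10.9 [6.10514027e-01 5.91195459e-04 2.84456797e-01] [ 9.99493130e-01 -3.18278953e-02 -4.61544258e-04  5.05798807e-04] [ 0.59  0.51 -0.88  1.61  0.41  1.21 -2.01] 0.08542452183949613
{'fovy': 61.86957818350613, 'cx': 317.8724087186318, 'cy': 189.95321404079823, 'pose': array([[-0.06360124, -0.9453988 , -0.31964979,  0.69353158],
       [-0.99797385,  0.0608133 ,  0.01870656, -0.00346228],
       [ 0.0017538 ,  0.3201919 , -0.94735108,  0.40275247],
       [ 0.        ,  0.        ,  0.        ,  1.        ]])}
10.95 [0.61070292 0.00076939 0.2846122 ] [ 0.59  0.51 -0.88  1.61  0.41  1.21 -2.01] [-0.3 -0.3 -0. ]
16 ang -34.5 V 82.0 r 0.175
33 ang -96.1 V 88.0 r 0.202
```

View pics/w2.png

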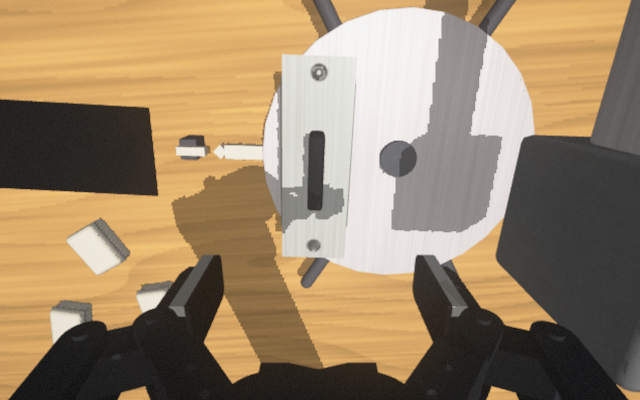

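The wrist view shows the pointer (215,152) in line with the load finger (190,150). The cover is seated, with pins at (319,72) and (314,246) and the grip bar at (316,170).

```bash
python3 - <<'E'
from h import *
D=np.load('w2.npz');im=D['im'];m=r.camera_model('wrist');m['pose']=D['pose']
a,b=ray(m,319,72,.1),ray(m,314,246,.1);print(a,b,(a+b)/2,np.linalg.norm(a-b),np.degrees(np.arctan2(*(a-b)[1::-1])))
g=cv2.cvtColor(im,cv2.COLOR_BGR2GRAY)
k=(g<45).astype(np.uint8);n,l,st,c=cv2.connectedComponentsWithStats(k);i=l[170,317]
W=np.array([ray(m,u,v,.118)[:2] for v,u in np.argwhere(l==i)],np.float32);print(st[i],cv2.minAreaRect(W))
for p in((215,152),(198,152)):print(ray(m,*p,.033))
ax=ray(m,398,158,.04);print('axis',ax)
hsv=cv2.cvtColor(im,cv2.COLOR_BGR2HSV)
k=((hsv[...,1]<60)&(g>100)).astype(np.uint8);n,l,st,c=cv2.connectedComponentsWithStats(k)
E
```

```text
[ 0.69761119 -0.00522087  0.1       ] [0.53168927 0.01025936 0.1       ] [0.61465023 0.00251924 0.1       ] 0.16664248777778964 -5.330169260396878
[     0      0    640    400 209656] ((0.5473133325576782, 0.002235323190689087), (0.7301554083824158, 0.40419790148735046), 86.23051452636719)
[0.62121027 0.11653059 0.033     ]
[0.6224338  0.13561527 0.033     ]
axis [ 0.6028427  -0.08759737  0.04      ]
```

Request:
arm_command(deltas=[[[0.005, 0.007, -0.15, -0.025], [0.005, 0.007, -0.3, -0.025], [0.005, 0.007, -0.45, -0.025], [0.005, 0.007, -0.6, -0.025], [0.005, 0.007, -0.66, -0.025], [0.005, 0.007, -0.66, -0.025], [0.005, 0.007, -0.66, -0.025]]])

```text
clock: 11.7
eef_pos: [0.6135, 0.0042, 0.1211]
ee_rot: [0.999, -0.045, 0.001, -0.0]
contact_force: [-0.2, 0.0, 0.8]
finger_gap: 0.0859
finger_force: 0.0
```

Request:
arm_command(deltas=[[[0, 0, 0, 0], [0, 0, 0, 0], [0, 0, 0, 0], [0, 0, 0, 0], [0, 0, 0, 0], [0, 0, 0, 0], [0, 0, 0, 0], [0, 0, 0, 0]]], jaw=-1)

```text
clock: 12.5
eef_pos: [0.6129, 0.004, 0.1204]
ee_rot: [0.999, -0.045, 0.0, 0.0]
contact_force: [-2.0, -0.2, 5.8]
finger_gap: 0.0131
finger_force: 59.6
```

Request:
arm_command(deltas=[[[0, 0, 0.04, 0], [0, 0, 0.08, 0], [0, 0, 0.14, 0], [0, 0, 0.22, 0], [0, 0, 0.3, 0], [0, 0, 0.36, 0], [0, 0, 0.36, 0]]])

```text
clock: 13.2
eef_pos: [0.6142, 0.0046, 0.2129]
ee_rot: [0.999, -0.045, 0.002, -0.0]
contact_force: [0.6, -0.8, -2.1]
finger_gap: 0.0129
finger_force: 58.6
```

Request:
arm_command(deltas=[[[0.01, 0.12, 0, 0.1], [0.02, 0.24, 0, 0.2], [0.03, 0.36, 0, 0.3], [0.04, 0.48, 0, 0.4], [0.05, 0.6, 0, 0.5], [0.06, 0.72, 0, 0.6], [0.07, 0.84, 0, 0.7], [0.074, 0.96, 0, 0.8], [0.074, 1, 0, 0.9], [0.074, 1, 0, 1], [0.074, 1, 0, 1], [0.074, 1, 0, 1]]])

```text
clock: 14.4
eef_pos: [0.6309, 0.2534, 0.2088]
ee_rot: [0.888, 0.459, -0.001, 0.0]
contact_force: [-0.4, -0.7, -3.2]
finger_gap: 0.0127
finger_force: 58.8
```

```bash
python3 - <<'E'
from h import *
s=r.observe();print(s['clock'],s['eef_pos'],s['ee_rot'],s['joint_pos'].round(2),s['finger_gap'],s['finger_force'])
im,d,m=look('wrist');cv2.imwrite('pics/w3.png',im);np.savez('w3.npz',im=im,d=d,pose=m['pose'])
E
```

```text
14.4 [0.63094616 0.25338801 0.20882766] [ 8.88280219e-01  4.59301386e-01 -6.99265591e-04  9.13417796e-06] [ 0.2   0.79 -1.01  1.5   0.69  1.24 -1.52] 0.012735566825921557 58.78688156604767
```

View pics/w3.png

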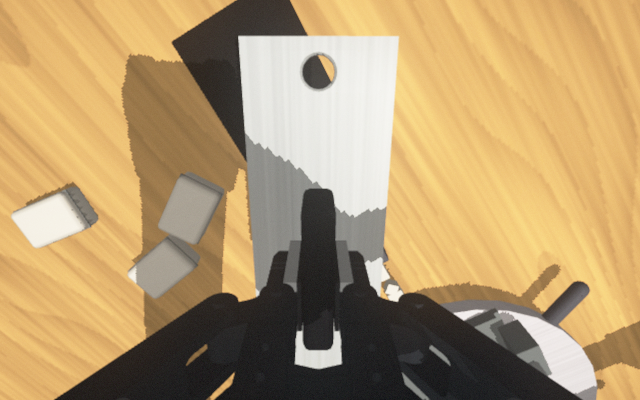

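The cover is held level by its bar, the mat is ahead, and all three shells are still on the bench. I'm laying it on the mat.

Request:
arm_command(deltas=[[[0, 0.1, 0, 0.13], [0, 0.21, 0, 0.26], [0, 0.21, -0.1, 0.39], [0, 0.21, -0.22, 0.488], [0, 0.21, -0.36, 0.488], [0, 0.21, -0.5, 0.488], [0, 0.21, -0.58, 0.488], [0, 0.21, -0.62, 0.488], [0, 0.21, -0.645, 0.488], [0, 0.21, -0.66, 0.488], [0, 0.21, -0.665, 0.488], [0, 0.21, -0.665, 0.488]]])

```text
clock: 15.65
eef_pos: [0.6317, 0.307, 0.0447]
ee_rot: [0.742, 0.67, 0.001, 0.0]
contact_force: [0.7, 0.3, -2.1]
finger_gap: 0.0126
finger_force: 58.7
```

Request:
arm_command(deltas=[[[0, 0, 0, 0], [0, 0, 0, 0], [0, 0, 0, 0], [0, 0, 0, 0], [0, 0, 0, 0], [0, 0, 0.01, 0], [0, 0, 0.1, 0], [0, 0, 0.3, 0], [0, 0, 0.5, 0], [0, 0, 0.7, 0], [0, 0, 0.8, 0], [0, 0, 0.8, 0]]], jaw=1)

```text
clock: 16.85
eef_pos: [0.6325, 0.3091, 0.2514]
ee_rot: [0.742, 0.67, 0.005, 0.001]
contact_force: [-0.4, 0.9, 0.8]
finger_gap: 0.0853
finger_force: 0.0
```

```bash
cat > shells.py <<'E'
from h import *
import sys
s=r.observe();print(s['clock'],s['eef_pos'],s['ee_rot'],s['joint_pos'].round(2))
im,d,m=look('top')
P=cloud(m,d);hsv=cv2.cvtColor(im,cv2.COLOR_BGR2HSV)
k=((hsv[...,1]<70)&(P[...,2]>.015)&(P[...,2]<.04)&(P[...,1]>.17)&(P[...,0]<.75)&(P[...,0]>.25)).astype(np.uint8)
n,l,st,c=cv2.connectedComponentsWithStats(k)
for i in range(1,n):
    if st[i,4]>100:
        W=np.array([ray(m,u,v,.027)[:2] for v,u in np.argwhere(l==i)],np.float32);(cx,cy),(w,h),a=cv2.minAreaRect(W)
        if w<h:a+=90
        print('shell',st[i,4],round(cx,3),round(cy,3),round(w,3),round(h,3),'long axis',round((a+90)%180-90,1))
k=((P[...,2]>.004)&(P[...,2]<.013)&(P[...,0]>.55)&(P[...,0]<.72)&(P[...,1]>.17)&(P[...,1]<.44)&(hsv[...,2]>90)).astype(np.uint8)
W=np.array([ray(m,u,v,.009)[:2] for v,u in np.argwhere(k)],np.float32)
if len(W)>50: print('cover',len(W),cv2.minAreaRect(W),W.mean(0))
cv2.imwrite(f'pics/s{sys.argv[1]}.png',cv2.resize(im[100:300,100:360],None,fx=3,fy=3))
E
python3 shells.py 1
```

```text
16.85 [0.63246192 0.30905261 0.25137425] [0.74211063 0.67025951 0.00482658 0.00083868] [ 0.15  0.83 -1.12  1.4   0.75  1.36 -1.08]
shell 324 0.383 0.361 0.045 0.061 long axis -13.0
cover 284 ((0.6459009647369385, 0.25594449043273926), (0.1251325160264969, 0.14933061599731445), 7.380247116088867) [0.641409   0.23707949]
```

Request:
arm_command(deltas=[[[-0.8, -0.56, 0.32, 0.18], [-0.8, -0.56, 0.32, 0.18], [-0.8, -0.56, 0.32, 0.18], [-0.8, -0.56, 0.32, 0.18], [-0.8, -0.56, 0.32, 0.18], [-0.8, -0.56, 0.32, 0.18], [-0.8, -0.56, 0.32, 0.18], [-0.8, -0.56, 0.32, 0.18]]])

```text
clock: 17.7
eef_pos: [0.4314, 0.1661, 0.3234]
ee_rot: [0.676, 0.737, -0.0, 0.0]
contact_force: [-0.0, 0.5, 0.3]
finger_gap: 0.0856
finger_force: 0.0
```

```bash
python3 shells.py 2; python3 - <<'E'
from h import *
im,d,m=look('wrist');cv2.imwrite('pics/w4.png',im);np.savez('w4.npz',im=im,d=d,pose=m['pose'])
E
```

```text
17.7 [0.43144945 0.16613406 0.32343993] [ 6.76321733e-01  7.36606207e-01 -1.12587147e-04  4.42144839e-04] [ 0.82  0.4  -1.52  1.9   0.43  1.25 -0.75]
shell 113 0.631 0.305 0.076 0.016 long axis 84.0
cover 1264 ((0.6327229738235474, 0.30238330364227295), (0.26404985785484314, 0.16238422691822052), 89.6675033569336) [0.6302905  0.30365816]
```

View pics/w4.png

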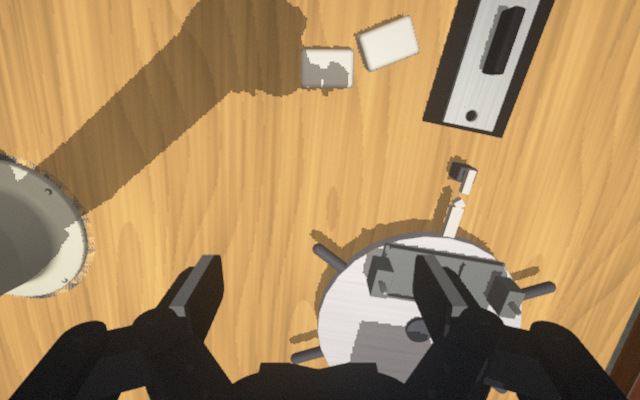

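The cover lies flat on the mat. The wrist view shows shells at (327,68) and (388,43), with the third above the frame.

```bash
cat > ws.py <<'E'
from h import *
import sys
def ws(f,lo=.28,save=False):
    im,d,m=look('wrist');np.savez(f,im=im,d=d,pose=m['pose']);return ana(im,d,m)
def ana(im,d,m,thr=80):
    P=cloud(m,d);hsv=cv2.cvtColor(im,cv2.COLOR_BGR2HSV)
    k=((hsv[...,1]<thr)&(P[...,2]>.012)&(P[...,2]<.045)&(P[...,1]>.17)&(P[...,0]<.56)).astype(np.uint8)
    k=cv2.morphologyEx(k,cv2.MORPH_OPEN,np.ones((3,3)))
    n,l,st,c=cv2.connectedComponentsWithStats(k)
    for i in range(1,n):
        if st[i,4]>300:
            kk=(l==i)&(P[...,2]>.022);W=P[kk][:,:2].astype(np.float32);(cx,cy),(w,h),a=cv2.minAreaRect(W)
            if w<h:a+=90
            print('shell px',c[i].round(),st[i,4],'z',np.percentile(P[kk][:,2],90).round(4),'c',round(cx,4),round(cy,4),round(w,3),round(h,3),'long',round((a+90)%180-90,1))
if __name__=='__main__':
    s=r.observe();print(s['clock'],s['eef_pos'],s['ee_rot'],s['joint_pos'].round(2))
    ws('ws%s.npz'%sys.argv[1])
E
python3 - <<'E'
from ws import *
D=np.load('w4.npz');m=r.camera_model('wrist');m['pose']=D['pose'];ana(D['im'],D['d'],m)
E
```

```text
shell px [388.  43.] 2186 z 0.0295 c 0.503 0.2937 0.062 0.042 long 25.7
shell px [327.  68.] 2022 z 0.0295 c 0.4349 0.2606 0.061 0.042 long 4.9
```

Request:
arm_command(deltas=[[[-0.19, 0.46, -0.1, -0.3], [-0.19, 0.46, -0.1, -0.3], [-0.19, 0.46, -0.1, -0.3], [-0.19, 0.46, -0.1, -0.3], [-0.19, 0.46, -0.1, -0.3], [-0.19, 0.46, -0.1, -0.3]]])

```text
clock: 18.4
eef_pos: [0.3839, 0.2815, 0.2982]
ee_rot: [0.783, 0.622, -0.0, -0.0]
contact_force: [0.4, 0.4, 0.2]
finger_gap: 0.0853
finger_force: 0.0
```

```bash
python3 ws.py 5
```

```text
18.4 [0.38392238 0.28153096 0.29821394] [ 7.82661307e-01  6.22447537e-01 -3.89862420e-04 -4.37338689e-04] [ 0.42  0.36 -1.32  1.91  0.38  1.17 -1.27]
shell px [301.  78.] 2235 z 0.0294 c 0.3841 0.3658 0.042 0.061 long -13.0
shell px [415. 117.] 2133 z 0.0295 c 0.5028 0.2939 0.062 0.044 long 26.1
shell px [362. 156.] 1870 z 0.0295 c 0.4346 0.2612 0.062 0.044 long 4.3
```

Request:
arm_command(deltas=[[[0, 0.334, -0.1, 0], [0, 0.334, -0.3, 0], [0, 0.334, -0.5, 0], [0, 0.334, -0.7, 0], [0, 0.334, -0.8, 0], [0, 0.334, -0.8, 0], [0, 0.334, -0.8, 0]]])

```text
clock: 19.15
eef_pos: [0.3839, 0.3647, 0.0988]
ee_rot: [0.783, 0.622, -0.001, -0.0]
contact_force: [-0.4, 0.6, 0.8]
finger_gap: 0.0854
finger_force: 0.0
```

```bash
python3 - <<'E'
from ws import *
s=r.observe();print(s['clock'],s['eef_pos'],s['ee_rot'])
im,d,m=look('wrist');ana(im,d,m)
cv2.imwrite('pics/w6.png',im)
E
```

```text
19.15 [0.38391534 0.36465741 0.09879219] [ 7.83278357e-01  6.21670531e-01 -7.53606421e-04 -4.45283312e-04]
shell px [317. 212.] 6703 z 0.0294 c 0.3843 0.3668 0.042 0.062 long -12.9
shell px [513. 269.] 6294 z 0.0294 c 0.5026 0.2948 0.061 0.044 long 26.4
shell px [400. 332.] 2966 z 0.0294 c 0.4224 0.2609 0.037 0.043 long -84.8
```

View pics/w6.png

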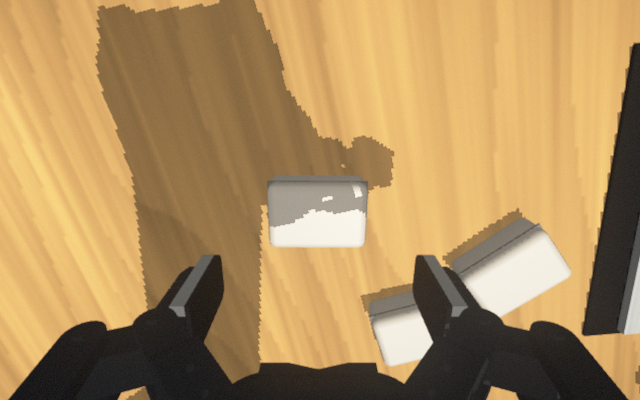

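The shell is centred between the open jaws at (317,212), aligned with them, so I'm grasping it lengthwise.

Request:
arm_command(deltas=[[[0, 0.004, -0.12, 0], [0, 0.004, -0.22, 0], [0, 0.004, -0.268, 0], [0, 0.004, -0.268, 0], [0, 0.004, -0.268, 0]]])

```text
clock: 19.7
eef_pos: [0.3846, 0.367, 0.0334]
ee_rot: [0.783, 0.622, 0.001, -0.0]
contact_force: [-0.7, -0.7, 0.6]
finger_gap: 0.0855
finger_force: 0.0
```

Request:
arm_command(deltas=[[[0, 0, 0, 0], [0, 0, 0, 0], [0, 0, 0, 0], [0, 0, 0, 0], [0, 0, 0, 0], [0, 0, 0, 0]]], jaw=-1)

```text
clock: 20.3
eef_pos: [0.3844, 0.3669, 0.0333]
ee_rot: [0.783, 0.622, 0.001, 0.0]
contact_force: [0.1, -2.5, 9.4]
finger_gap: 0.0605
finger_force: 64.3
```

Request:
arm_command(deltas=[[[0, 0, 0.1, 0], [0, 0, 0.3, 0], [0, 0, 0.5, 0], [0, 0, 0.7, 0], [0, 0, 0.9, 0], [0, 0, 0.9, 0], [0, 0, 0.9, 0]]])

```text
clock: 21.0
eef_pos: [0.3841, 0.3663, 0.2581]
ee_rot: [0.783, 0.622, 0.002, 0.001]
contact_force: [-0.8, -0.3, -1.4]
finger_gap: 0.0606
finger_force: 66.2
```

```bash
cat > hand.py <<'E'
from h import *
import sys
# object held: top-face in TCP frame
from scipy.spatial.transform import Rotation as R
s=r.observe();print(s['clock'],s['eef_pos'],s['ee_rot'],s['finger_gap'],s['joint_pos'].round(2))
im,d,m=look('wrist');cv2.imwrite(f'pics/h{sys.argv[1]}.png',im)
P=(cloud(m,d)-s['eef_pos'])@R.from_quat(s['ee_rot']).as_matrix()
hsv=cv2.cvtColor(im,cv2.COLOR_BGR2HSV)
k=((abs(P[...,1])<.028)&(abs(P[...,0])<.04)&(P[...,2]>-.02)&(P[...,2]<.035)&(hsv[...,1]<80)&(hsv[...,2]>70))
k=cv2.morphologyEx(k.astype(np.uint8),cv2.MORPH_OPEN,np.ones((3,3))).astype(bool)
Q=P[k];print(len(Q),'x',np.percentile(Q[:,0],[0.5,5,50,95,99.5]).round(4),'y',np.percentile(Q[:,1],[1,99]).round(4),'z',np.percentile(Q[:,2],[2,50,90]).round(4))
if len(Q)>100: print(cv2.minAreaRect(Q[:,:2].astype(np.float32)))
E
python3 hand.py 1
```

```text
21.0 [0.38413035 0.36634173 0.25808097] [7.82980480e-01 6.22044050e-01 1.52575215e-03 6.63364727e-04] 0.06056538218090986 [ 0.09  0.5  -1.16  1.84  0.5   1.14 -1.48]
13160 x [-0.0206 -0.0168  0.0068  0.0207  0.0211] y [-0.0273  0.0273] z [0.0036 0.005  0.0146]
((-0.00010762922465801239, 6.407499313354492e-07), (0.055983465164899826, 0.043381936848163605), 89.99168395996094)
```

Request:
arm_command(deltas=[[[0.24, -0.7, 0.1, -0.68], [0.24, -0.7, 0.1, -0.68], [0.24, -0.7, 0.1, -0.68], [0.24, -0.7, 0.1, -0.68], [0.24, -0.7, 0.1, -0.68], [0.24, -0.7, 0.1, -0.68]]])

```text
clock: 21.65
eef_pos: [0.4433, 0.1889, 0.2802]
ee_rot: [0.951, 0.308, -0.001, 0.0]
contact_force: [-0.1, 0.1, -1.3]
finger_gap: 0.0604
finger_force: 66.1
```

Request:
arm_command(deltas=[[[0.24, -0.74, 0, -0.69], [0.24, -0.74, 0, -0.69], [0.24, -0.74, 0, -0.69], [0.24, -0.74, 0, -0.69], [0.24, -0.74, 0, -0.69], [0.24, -0.74, 0, -0.69], [0.24, -0.74, 0, -0.69]]])

```text
clock: 22.35
eef_pos: [0.5028, 0.0082, 0.2807]
ee_rot: [0.999, -0.042, -0.001, -0.0]
contact_force: [0.2, -0.6, -1.0]
finger_gap: 0.0602
finger_force: 66.1
```

```bash
python3 - <<'E'
from h import *
s=r.observe();print(s['clock'],s['eef_pos'],s['ee_rot'],s['joint_pos'].round(2),s['finger_gap'])
im,d,m=look('wrist');cv2.imwrite('pics/w7.png',im);np.savez('w7.npz',im=im,d=d,pose=m['pose'])
E
```

```text
22.35 [0.50279779 0.00822724 0.28074418] [ 9.99135330e-01 -4.15636669e-02 -8.99203062e-04 -4.96112500e-04] [ 0.68  0.28 -0.87  1.87  0.24  1.1  -1.94] 0.06017354299901991
```

View pics/w7.png

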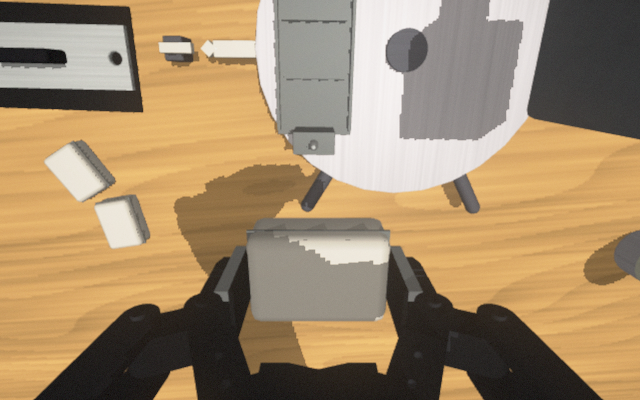

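The shell is held square. The jig is open: the near pin is at (313,145), the pocket dividers are at rows 21 and 79, and the pointer is in line with the load finger.

```bash
python3 - <<'E'
from h import *
D=np.load('w7.npz');im=D['im'];m=r.camera_model('wrist');m['pose']=D['pose']
P=cloud(m,D['d'])
for nm,u,v,z in(('pin',313,145,.1),('div',315,79,.052),('div',313,21,.052),('L',281,50,.052),('R',351,50,.052),('axis',407,50,.04)): print(nm,ray(m,u,v,z).round(4),P[v,u].round(4))
q=ray(m,313,145,.1)
print('z profile rows 0..140 col 315',[ (v,P[v,315].round(3).tolist()) for v in range(4,140,6)])
print('cols row50',[ (u,P[50,u].round(3).tolist()) for u in range(266,366,6)])
cv2.imwrite('pics/c7.png',cv2.resize(im[0:180,220:420],None,fx=3,fy=3))
E
```

```text
pin [0.5279 0.0116 0.1   ] [0.5278 0.0116 0.0997]
div [0.584  0.0054 0.052 ] [0.5839 0.0055 0.046 ]
div [0.6355 0.0028 0.052 ] [0.6363 0.0029 0.0465]
L [0.613  0.0357 0.052 ] [0.6134 0.0362 0.0466]
R [ 0.6074 -0.0313  0.052 ] [ 0.6073 -0.0312  0.0535]
axis [ 0.6036 -0.088   0.04  ] [ 0.6033 -0.0864  0.0462]
z profile rows 0..140 col 315 [(4, [0.651, -0.0, 0.046]), (10, [0.645, 0.0, 0.046]), (16, [0.639, 0.001, 0.052]), (22, [0.635, 0.001, 0.046]), (28, [0.63, 0.001, 0.047]), (34, [0.625, 0.002, 0.047]), (40, [0.62, 0.002, 0.047]), (46, [0.614, 0.003, 0.046]), (52, [0.609, 0.003, 0.047]), (58, [0.603, 0.004, 0.048]), (64, [0.598, 0.004, 0.048]), (70, [0.592, 0.005, 0.047]), (76, [0.587, 0.005, 0.053]), (82, [0.581, 0.006, 0.047]), (88, [0.575, 0.006, 0.047]), (94, [0.57, 0.007, 0.048]), (100, [0.564, 0.007, 0.046]), (106, [0.558, 0.008, 0.046]), (112, [0.552, 0.008, 0.045]), (118, [0.546, 0.009, 0.048]), (124, [0.539, 0.009, 0.046]), (130, [0.538, 0.009, 0.075]), (136, [0.533, 0.01, 0.083])]
cols row50 [(266, [0.615, 0.052, 0.04]), (272, [0.615, 0.046, 0.041]), (278, [0.613, 0.039, 0.05]), (284, [0.613, 0.033, 0.047]), (290, [0.613, 0.028, 0.046]), (296, [0.612, 0.022, 0.046]), (302, [0.612, 0.016, 0.046]), (308, [0.611, 0.01, 0.047]), (314, [0.611, 0.004, 0.047]), (320, [0.61, -0.002, 0.047]), (326, [0.61, -0.008, 0.048]), (332, [0.609, -0.013, 0.048]), (338, [0.609, -0.019, 0.047]), (344, [0.608, -0.025, 0.047]), (350, [0.608, -0.031, 0.047]), (356, [0.608, -0.037, 0.041]), (362, [0.607, -0.043, 0.041])]
```

View pics/c7.png

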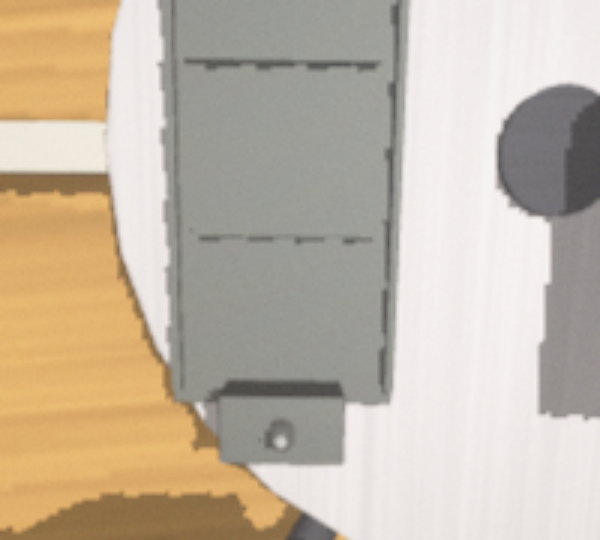

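Request:
arm_command(deltas=[[[0.1, 0, -0.05, 0], [0.233, -0.004, -0.2, 0], [0.233, -0.004, -0.38, 0], [0.233, -0.004, -0.52, 0], [0.233, -0.004, -0.62, 0], [0.233, -0.004, -0.7, 0], [0.233, -0.004, -0.74, 0], [0.233, -0.004, -0.77, 0], [0.233, -0.004, -0.785, 0], [0.233, -0.004, -0.798, 0], [0.233, -0.004, -0.798, 0], [0.233, -0.004, -0.798, 0]]])

```text
clock: 23.6
eef_pos: [0.5623, 0.005, 0.0827]
ee_rot: [0.999, -0.046, 0.001, 0.0]
contact_force: [0.2, 0.2, -0.6]
finger_gap: 0.0607
finger_force: 66.4
```

```bash
python3 hand.py 2
```

```text
23.6 [0.56227055 0.0050239  0.08269513] [ 9.98951705e-01 -4.57732347e-02  5.44545112e-04  7.27015875e-05] 0.06072934164417447 [ 0.46  0.65 -0.68  1.89  0.56  0.8  -2.18]
16497 x [-0.0388 -0.0335  0.0038  0.0226  0.0251] y [-0.0272  0.0271] z [-0.0008  0.005   0.0207]
((-0.007134264335036278, -1.8008053302764893e-05), (0.05594223365187645, 0.06565152853727341), 89.98211669921875)
```

Request:
arm_command(deltas=[[[-0.004, 0.006, -0.006, 0], [-0.004, 0.006, -0.01, 0], [-0.004, 0.006, -0.01, 0]]])

```text
clock: 23.95
eef_pos: [0.5607, 0.0066, 0.0795]
ee_rot: [0.999, -0.046, -0.0, 0.0]
contact_force: [1.1, -0.3, -0.5]
finger_gap: 0.0603
finger_force: 66.4
```

Request:
arm_command(deltas=[[[0, 0, 0, 0], [0, 0, 0, 0], [0, 0, 0, 0], [0, 0, 0, 0], [0, 0, 0.1, 0], [0, 0, 0.3, 0], [0, 0, 0.5, 0], [-0.2, 0, 0.7, 0], [-0.4, 0, 0.8, 0], [-0.4, 0, 0.8, 0], [-0.4, 0, 0.8, 0]]], jaw=1)

```text
clock: 25.05
eef_pos: [0.4593, 0.0066, 0.2813]
ee_rot: [0.999, -0.046, 0.001, 0.002]
contact_force: [0.2, -0.2, 0.5]
finger_gap: 0.0854
finger_force: 0.0
```

```bash
cat > jig.py <<'E'
from h import *
import sys
from scipy.spatial.transform import Rotation as R
s=r.observe();print(s['clock'],s['eef_pos'],s['ee_rot'],s['joint_pos'].round(2))
im,d,m=look('wrist');cv2.imwrite(f'pics/j{sys.argv[1]}.png',im);P=cloud(m,d);hsv=cv2.cvtColor(im,cv2.COLOR_BGR2HSV)
k=((P[...,2]>.062)&(P[...,2]<.08)&(abs(P[...,0]-.61)<.085)&(abs(P[...,1])<.06)&(hsv[...,1]<60)).astype(np.uint8)
k=cv2.morphologyEx(k,cv2.MORPH_OPEN,np.ones((3,3)));n,l,st,c=cv2.connectedComponentsWithStats(k)
for i in range(1,n):
    if st[i,4]>200:
        Q=P[l==i];(cx,cy),(w,h),a=cv2.minAreaRect(Q[:,:2].astype(np.float32))
        A=np.c_[Q[:,:2]-Q[:,:2].mean(0),np.ones(len(Q))];pl=np.linalg.lstsq(A[Q[:,2]>.068],Q[Q[:,2]>.068][:,2],rcond=None)[0]
        print('px',c[i].round(),st[i,4],'c',round(cx,4),round(cy,4),round(w,3),round(h,3),round(a,1),'topz',np.percentile(Q[:,2],90).round(4),'tilt',pl[:2].round(3),'V',np.median(hsv[l==i][:,2]))
E
python3 jig.py 1; python3 ws.py 8
```

```text
25.05 [0.45934959 0.00655335 0.2813136 ] [ 0.99895385 -0.0456685   0.00120045  0.0020399 ] [ 0.77  0.18 -0.92  1.97  0.17  1.07 -1.89]
px [307.  58.] 3347 c 0.5593 0.0081 0.062 0.044 84.8 topz 0.0754 tilt [ 0.01  -0.001] V 232.0
25.1 [0.46066165 0.00606482 0.28063824] [ 0.99893464 -0.046101    0.00138913  0.00153285] [ 0.77  0.18 -0.92  1.97  0.17  1.07 -1.89]
shell px [ 63. 139.] 2505 z 0.0291 c 0.5034 0.2925 0.061 0.044 long 25.2
shell px [109. 193.] 2114 z 0.029 c 0.4356 0.2596 0.062 0.042 long 4.9
```

Shell C sits flat in the near pocket at the right height. One shell, B, was knocked up against A, so I'm first shifting A aside with a grip across its width.

Request:
arm_command(deltas=[[[0.17, 1, 0, 0.517], [0.17, 1, 0, 0.517], [0.17, 1, 0, 0.517], [0.17, 1, 0, 0.517], [0.17, 1, 0, 0.517], [0.17, 1, 0, 0.517], [0.17, 1, 0, 0.517]]])

```text
clock: 25.85
eef_pos: [0.5027, 0.2595, 0.278]
ee_rot: [0.974, 0.225, -0.001, -0.001]
contact_force: [0.5, -1.0, -0.2]
finger_gap: 0.0854
finger_force: 0.0
```

Request:
arm_command(deltas=[[[0, 0.146, 0, 0], [0, 0.146, -0.2, 0], [0, 0.146, -0.4, 0], [0, 0.146, -0.6, 0], [0, 0.146, -0.8, 0], [0, 0.146, -0.92, 0], [0, 0.146, -0.98, 0], [0, 0.146, -0.98, 0]]])

```text
clock: 26.65
eef_pos: [0.5027, 0.2907, 0.0322]
ee_rot: [0.975, 0.222, -0.002, 0.001]
contact_force: [-0.2, -0.3, -0.3]
finger_gap: 0.0857
finger_force: 0.0
```

Request:
arm_command(deltas=[[[0, 0, 0, 0], [0, 0, 0, 0], [0, 0, 0, 0], [0, 0, 0, 0], [0, 0, 0, 0], [0, 0, 0, 0], [0, 0, 0, 0]]], jaw=-1)

```text
clock: 27.35
eef_pos: [0.5048, 0.2939, 0.0367]
ee_rot: [0.975, 0.223, 0.002, -0.0]
contact_force: [0.1, -0.9, 6.3]
finger_gap: 0.0414
finger_force: 62.0
```

Request:
arm_command(deltas=[[[0, 0, 0.06, 0], [0, 0.04, 0.1, 0], [-0.04, 0.14, 0.1, 0], [-0.06, 0.24, 0.1, 0], [-0.08, 0.28, 0.1, 0], [-0.08, 0.28, 0.04, 0], [-0.08, 0.28, 0.005, 0], [-0.08, 0.28, 0.002, 0]]])

```text
clock: 28.15
eef_pos: [0.4833, 0.3627, 0.035]
ee_rot: [0.975, 0.223, -0.0, 0.0]
contact_force: [-3.3, -0.2, 14.8]
finger_gap: 0.0416
finger_force: 66.7
```

Request:
arm_command(deltas=[[[0, 0, 0, 0], [0, 0, 0, 0], [0, 0, 0, 0], [0, 0, 0, 0], [0, 0, 0.1, 0], [0, 0, 0.3, 0], [0, 0, 0.5, 0], [0, -0.2, 0.7, 0.2], [-0.1, -0.5, 0.8, 0.5], [-0.2, -0.7, 0.8, 0.8], [-0.2, -0.7, 0.8, 1], [-0.2, -0.7, 0.8, 1], [-0.2, -0.7, 0.8, 1], [-0.2, -0.7, 0.8, 1], [-0.2, -0.7, 0.8, 1]]], jaw=1)

```text
clock: 29.65
eef_pos: [0.4334, 0.1874, 0.2348]
ee_rot: [0.733, 0.681, -0.0, -0.0]
contact_force: [-0.0, 0.3, -0.4]
finger_gap: 0.0856
finger_force: 0.0
```

```bash
python3 ws.py 9
```

```text
29.65 [0.4334054  0.18737075 0.23481936] [ 7.32626925e-01  6.80630360e-01 -8.82777645e-05 -3.06114821e-04] [ 0.61  0.51 -1.34  1.99  0.56  1.1  -1.05]
shell px [313.  87.] 3063 z 0.0295 c 0.4346 0.261 0.062 0.043 long 4.5
```

Request:
arm_command(deltas=[[[0.004, 0.2, 0, 0.1], [0.004, 0.292, -0.2, 0.145], [0.004, 0.292, -0.4, 0.145], [0.004, 0.292, -0.6, 0.145], [0.004, 0.292, -0.72, 0.145], [0.004, 0.292, -0.8, 0.145], [0.004, 0.292, -0.805, 0.145], [0.004, 0.292, -0.805, 0.145]]])

```text
clock: 30.5
eef_pos: [0.4342, 0.2616, 0.034]
ee_rot: [0.679, 0.734, -0.0, -0.0]
contact_force: [0.5, 0.6, 0.9]
finger_gap: 0.0855
finger_force: 0.0
```

Request:
arm_command(deltas=[[[0, 0, 0, 0], [0, 0, 0, 0], [0, 0, 0, 0], [0, 0, 0, 0], [0, 0, 0, 0], [0, 0, 0, 0]]], jaw=-1)

```text
clock: 31.1
eef_pos: [0.4354, 0.2618, 0.0357]
ee_rot: [0.679, 0.734, 0.001, 0.001]
contact_force: [-1.9, -0.2, 6.7]
finger_gap: 0.0606
finger_force: 64.8
```

Request:
arm_command(deltas=[[[0, 0, 0.1, 0], [0, 0, 0.3, 0], [0, 0, 0.5, 0], [0.05, -0.1, 0.7, -0.14], [0.1, -0.3, 0.9, -0.28], [0.15, -0.5, 0.9, -0.42], [0.2, -0.6, 0.9, -0.56], [0.25, -0.7, 0.9, -0.7], [0.28, -0.75, 0.9, -0.84], [0.3, -0.8, 0.9, -0.9], [0.3, -0.8, 0.9, -0.9]]])

```text
clock: 32.2
eef_pos: [0.5101, 0.0587, 0.2595]
ee_rot: [0.939, 0.344, 0.0, 0.001]
contact_force: [-0.6, -0.9, -1.1]
finger_gap: 0.0604
finger_force: 65.7
```

```bash
python3 hand.py 3
```

```text
32.2 [0.51007659 0.05874304 0.25950916] [9.39089697e-01 3.43670258e-01 3.87071555e-04 1.07021994e-03] 0.060403654791068004 [ 0.73  0.43 -1.12  1.87  0.43  1.11 -1.42]
12732 x [-0.0196 -0.016   0.0074  0.0212  0.0216] y [-0.0273  0.0273] z [0.0061 0.0074 0.0172]
((0.0006100442260503769, -1.0989606380462646e-07), (0.05599371716380119, 0.042951274663209915), 89.99434661865234)
```

Request:
arm_command(deltas=[[[0.1, -0.04, 0, -0.14], [0.25, -0.1, 0, -0.28], [0.4, -0.16, 0, -0.42], [0.55, -0.2, 0, -0.56], [0.608, -0.243, -0.05, -0.7], [0.608, -0.243, -0.15, -0.753], [0.608, -0.243, -0.3, -0.753], [0.608, -0.243, -0.45, -0.753], [0.608, -0.243, -0.55, -0.753], [0.608, -0.243, -0.6, -0.753], [0.608, -0.243, -0.6, -0.753], [0.608, -0.243, -0.6, -0.753]]])

```text
clock: 33.45
eef_pos: [0.6621, 0.0014, 0.1101]
ee_rot: [0.999, -0.04, 0.001, -0.0]
contact_force: [-0.2, 1.1, -0.3]
finger_gap: 0.0604
finger_force: 65.7
```

```bash
python3 - <<'E'
from h import *
s=r.observe();print(s['eef_pos'],s['ee_rot'],s['joint_pos'].round(2))
im,d,m=look('wrist');cv2.imwrite('pics/w10.png',im)
print(ray(m,0,0,.1)[:2])
E
```

```text
[0.66208857 0.00138695 0.11014903] [ 9.99180088e-01 -4.04757957e-02  8.03994969e-04 -4.64140625e-04] [ 0.44  0.77 -0.71  1.62  0.58  0.98 -2.12]
[0.77865131 0.1018822 ]
```

View pics/w10.png

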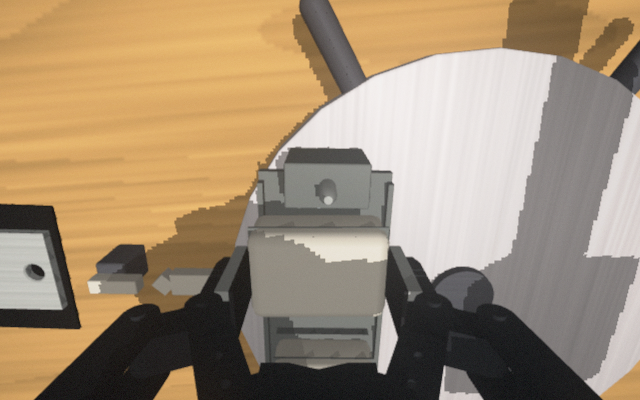

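The shell is above the far pocket, with the far pin at (328,199) just beyond it. I'm correcting y by −3 mm and lowering.

Request:
arm_command(deltas=[[[0.002, -0.012, 0, -0.008], [0.002, -0.012, -0.04, -0.008], [0.002, -0.012, -0.07, -0.008], [0.002, -0.012, -0.09, -0.008], [0.002, -0.012, -0.105, -0.008], [0.002, -0.012, -0.115, -0.008], [0.002, -0.012, -0.115, -0.008]]])

```text
clock: 34.2
eef_pos: [0.662, -0.0029, 0.0817]
ee_rot: [0.999, -0.046, 0.0, 0.001]
contact_force: [-4.7, -0.8, 12.8]
finger_gap: 0.0603
finger_force: 67.2
```

```bash
python3 hand.py 4
```

```text
34.2 [ 0.66201011 -0.00287503  0.08174796] [ 9.98961422e-01 -4.55588561e-02  5.99886115e-05  6.81720742e-04] 0.0602882076647523 [ 0.43  0.8  -0.69  1.63  0.6   0.94 -2.14]
14390 x [-0.0202 -0.0164  0.01    0.0382  0.0397] y [-0.0273  0.0273] z [-0.0145  0.007   0.0083]
((0.009217346087098122, 8.370727300643921e-06), (0.055950067937374115, 0.06154102087020874), 89.96058654785156)
```

Request:
arm_command(deltas=[[[0, 0, 0, 0], [0, 0, 0, 0], [0, 0, 0, 0], [0, 0, 0, 0], [0, 0, 0.1, 0], [0, 0, 0.3, 0], [0, 0, 0.5, 0], [-0.2, 0, 0.7, 0], [-0.4, 0, 0.75, 0], [-0.6, 0, 0.75, 0], [-0.8, 0, 0.75, 0], [-0.8, 0, 0.75, 0], [-0.8, 0, 0.75, 0]]], jaw=1)

```text
clock: 35.55
eef_pos: [0.4591, -0.0031, 0.2675]
ee_rot: [0.999, -0.045, -0.001, 0.002]
contact_force: [0.6, 0.4, -0.9]
finger_gap: 0.0854
finger_force: 0.0
```

```bash
python3 jig.py 2; python3 ws.py 11
```

```text
35.55 [ 0.45906318 -0.00309134  0.26745176] [ 9.98973051e-01 -4.52667894e-02 -5.65656093e-04  1.85494892e-03] [ 0.81  0.21 -0.96  1.98  0.21  1.05 -1.91]
px [295.  57.] 3718 c 0.5596 0.008 0.062 0.044 85.0 topz 0.0754 tilt [0.004 0.002] V 231.0
35.6 [ 0.46125259 -0.00329442  0.26789671] [ 9.98958479e-01 -4.56094746e-02  5.03155631e-04  1.21685526e-03] [ 0.81  0.22 -0.96  1.98  0.21  1.04 -1.91]
shell px [ 11. 173.] 998 z 0.0287 c 0.4687 0.3432 0.026 0.054 long -19.4
```

Request:
arm_command(deltas=[[[0.26, 1, 0, 1], [0.26, 1, 0, 1], [0.26, 1, 0, 1], [0.26, 1, 0, 1], [0.26, 1, 0, 1], [0.26, 1, 0, 1], [0.26, 1, 0, 1], [0.26, 1, 0, 1]]])

```text
clock: 36.45
eef_pos: [0.5276, 0.2491, 0.2664]
ee_rot: [0.887, 0.461, -0.0, -0.002]
contact_force: [0.3, -0.4, -0.3]
finger_gap: 0.0855
finger_force: 0.0
```

Request:
arm_command(deltas=[[[0, 0.1, -0.1, 1], [0, 0.1, -0.1, 1], [0, 0.1, -0.1, 1], [0, 0.1, -0.1, 1], [0, 0.1, -0.1, 1], [0, 0.1, -0.1, 1], [0, 0.1, -0.1, 1], [0, 0.1, -0.1, 1]]])

```text
clock: 37.25
eef_pos: [0.5277, 0.2719, 0.2417]
ee_rot: [0.541, 0.841, -0.0, -0.001]
contact_force: [-0.0, 0.3, -1.0]
finger_gap: 0.0853
finger_force: 0.0
```

```bash
python3 ws.py 12
```

```text
37.25 [0.52768687 0.27187715 0.24168386] [ 5.40521565e-01  8.41329635e-01 -4.96274818e-05 -9.38198388e-04] [ 0.34  0.77 -1.31  1.7   0.77  1.3  -0.7 ]
shell px [312.  56.] 3204 z 0.0294 c 0.4816 0.3622 0.061 0.043 long 25.6
```

Request:
arm_command(deltas=[[[-0.1, 0.2, 0, 0.017], [-0.184, 0.36, -0.15, 0.017], [-0.184, 0.36, -0.3, 0.017], [-0.184, 0.36, -0.5, 0.017], [-0.184, 0.36, -0.68, 0.017], [-0.184, 0.36, -0.78, 0.017], [-0.184, 0.36, -0.825, 0.017], [-0.184, 0.36, -0.825, 0.017], [-0.184, 0.36, -0.825, 0.017]]])

```text
clock: 38.2
eef_pos: [0.4816, 0.3632, 0.0377]
ee_rot: [0.532, 0.847, 0.001, 0.0]
contact_force: [0.6, 0.2, 0.1]
finger_gap: 0.0854
finger_force: 0.0
```

Request:
arm_command(deltas=[[[0, 0, 0, 0], [0, 0, 0, 0], [0, 0, 0, 0], [0, 0, 0, 0], [0, 0, 0, 0], [0, 0, 0, 0]]], jaw=-1)

```text
clock: 38.8
eef_pos: [0.4819, 0.3632, 0.0385]
ee_rot: [0.532, 0.847, 0.001, 0.001]
contact_force: [0.3, -1.1, 6.1]
finger_gap: 0.0602
finger_force: 65.3
```

Request:
arm_command(deltas=[[[0, 0, 0.1, 0], [0, 0, 0.3, 0], [0, 0, 0.5, 0], [0.05, -0.1, 0.7, -0.14], [0.1, -0.3, 0.9, -0.28], [0.15, -0.5, 0.9, -0.42], [0.2, -0.65, 0.9, -0.56], [0.25, -0.8, 0.9, -0.7], [0.3, -0.9, 0.9, -0.84], [0.3, -1, 0.9, -1], [0.3, -1, 0.9, -1]]])

```text
clock: 39.9
eef_pos: [0.5569, 0.1073, 0.2616]
ee_rot: [0.886, 0.463, -0.0, 0.002]
contact_force: [1.3, -0.4, -0.5]
finger_gap: 0.0602
finger_force: 65.1
```

```bash
python3 hand.py 5
```

```text
39.9 [0.55689051 0.10725225 0.26163369] [ 8.86226671e-01  4.63248756e-01 -3.89817751e-04  1.65110332e-03] 0.060231470934378 [ 0.6   0.57 -1.15  1.74  0.56  1.2  -1.31]
12317 x [-0.0192 -0.0157  0.0078  0.0218  0.0222] y [-0.0273  0.0273] z [0.0089 0.0102 0.0196]
((0.0012517087161540985, 9.508803486824036e-06), (0.05600722134113312, 0.0428084135055542), 89.94962310791016)
```

Request:
arm_command(deltas=[[[0.05, -0.1, 0, -0.14], [0.1, -0.2, 0, -0.28], [0.15, -0.3, 0, -0.42], [0.216, -0.418, 0, -0.56], [0.216, -0.418, 0, -0.7], [0.216, -0.418, -0.1, -0.84], [0.216, -0.418, -0.25, -1], [0.216, -0.418, -0.4, -1], [0.216, -0.418, -0.52, -1], [0.216, -0.418, -0.58, -1], [0.216, -0.418, -0.58, -1], [0.216, -0.418, -0.58, -1]]])

```text
clock: 41.15
eef_pos: [0.6106, 0.0092, 0.1175]
ee_rot: [0.999, -0.035, 0.001, -0.0]
contact_force: [-0.1, 0.5, -0.5]
finger_gap: 0.06
finger_force: 65.1
```

```bash
python3 hand.py 6
```

```text
41.15 [0.61064063 0.0091888  0.11753217] [ 9.99371481e-01 -3.54375960e-02  7.55463523e-04 -4.99248090e-04] 0.059977985646049115 [ 0.5   0.7  -0.77  1.75  0.59  0.94 -2.16]
12391 x [-0.0198 -0.0162  0.0073  0.0212  0.0216] y [-0.0273  0.0273] z [0.009  0.0103 0.0206]
((0.0004801526665687561, -2.54996120929718e-06), (0.05597791448235512, 0.04287935048341751), 89.9733657836914)
```

View pics/h6.png

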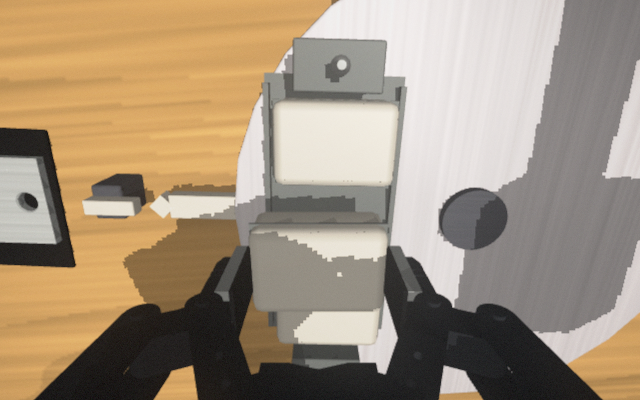

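The far shell sits well in its pocket at (335,142), and the held shell is above the middle one. I'm correcting y by −6 mm and lowering.

Request:
arm_command(deltas=[[[0.003, -0.026, 0, -0.019], [0.003, -0.026, -0.03, -0.019], [0.003, -0.026, -0.06, -0.019], [0.003, -0.026, -0.09, -0.019], [0.003, -0.026, -0.11, -0.019], [0.003, -0.026, -0.122, -0.019], [0.003, -0.026, -0.13, -0.019], [0.003, -0.026, -0.13, -0.019]]])

```text
clock: 42.0
eef_pos: [0.6107, 0.0015, 0.0846]
ee_rot: [0.999, -0.046, 0.0, 0.0]
contact_force: [-3.0, -1.2, 5.3]
finger_gap: 0.0601
finger_force: 65.9
```

Request:
arm_command(deltas=[[[0, 0, 0, 0], [0, 0, 0, 0], [0, 0, 0, 0], [0, 0, 0, 0], [0, 0, 0.1, 0], [0, 0, 0.3, 0], [0, 0, 0.5, 0], [-0.2, 0, 0.7, 0], [-0.36, 0, 0.75, 0], [-0.36, 0, 0.75, 0], [-0.36, 0, 0.75, 0]]], jaw=1)

```text
clock: 43.1
eef_pos: [0.52, 0.0009, 0.2723]
ee_rot: [0.999, -0.046, 0.001, 0.001]
contact_force: [0.4, -0.8, -0.3]
finger_gap: 0.0856
finger_force: 0.0
```

```bash
python3 jig.py 3
```

```text
43.1 [0.52001981 0.00091867 0.2723325 ] [ 0.99892425 -0.04634252  0.00103178  0.00128276] [ 0.73  0.35 -0.96  1.85  0.33  1.11 -2.01]
px [307.  17.] 2478 c 0.6533 -0.001 0.062 0.026 84.5 topz 0.0755 tilt [ 0.07  -0.008] V 233.0
px [307.  69.] 3474 c 0.6109 0.0029 0.062 0.043 84.7 topz 0.0754 tilt [ 0.005 -0.   ] V 236.0
px [306. 126.] 3106 c 0.5603 0.0085 0.062 0.044 84.1 topz 0.0754 tilt [-0.006  0.003] V 235.0
```

View pics/j3.png

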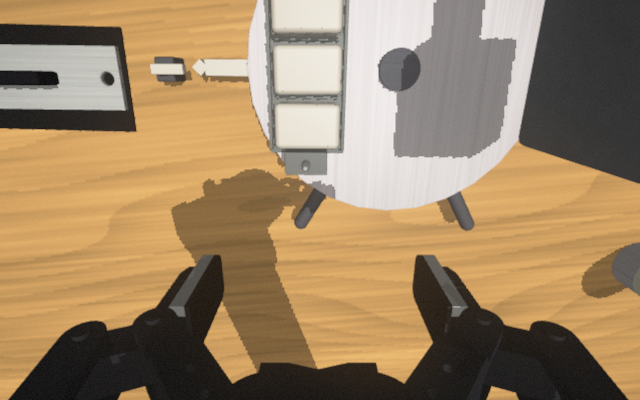

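All three shells lie flat in their pockets, and the pointer is still in line with the load finger at (168,70). Next I'm fetching the cover.

Request:
arm_command(deltas=[[[0.444, 0.8, 0, 1], [0.444, 0.8, 0, 1], [0.444, 0.8, 0, 1], [0.444, 0.8, 0, 1], [0.444, 0.8, 0, 1], [0.444, 0.8, 0, 1], [0.444, 0.8, 0, 1], [0.444, 0.8, 0, 1]]])

```text
clock: 43.95
eef_pos: [0.6323, 0.2019, 0.2684]
ee_rot: [0.888, 0.46, -0.001, -0.001]
contact_force: [0.8, -0.1, -0.4]
finger_gap: 0.0857
finger_force: 0.0
```

Request:
arm_command(deltas=[[[0, 0.2, 0, 0.2], [0, 0.4, -0.1, 0.4], [0, 0.42, -0.3, 0.49], [0, 0.42, -0.5, 0.49], [0, 0.42, -0.58, 0.49], [0, 0.42, -0.58, 0.49]]])

```text
clock: 44.55
eef_pos: [0.6295, 0.3042, 0.1195]
ee_rot: [0.744, 0.668, -0.005, -0.001]
contact_force: [-0.6, -0.7, -0.1]
finger_gap: 0.0852
finger_force: 0.0
```

```bash
python3 - <<'E'
from h import *
from scipy.spatial.transform import Rotation as R
s=r.observe();print(s['clock'],s['eef_pos'],s['ee_rot'],s['joint_pos'].round(2))
im,d,m=look('wrist');cv2.imwrite('pics/w13.png',im);P=cloud(m,d)
k=((P[...,2]>.034)&(P[...,2]<.046)&(abs(P[...,0]-.631)<.04)&(abs(P[...,1]-.305)<.06))
W=P[k][:,:2].astype(np.float32);print(k.sum(),cv2.minAreaRect(W))
g=im.min(2);k=((P[...,2]>.006)&(P[...,2]<.013)&(g>90));W=P[k][:,:2].astype(np.float32);print(k.sum(),cv2.minAreaRect(W))
E
```

```text
44.55 [0.62951211 0.30417553 0.11954221] [ 0.74392817  0.66824301 -0.00458249 -0.00107948] [ 0.13  0.96 -1.04  1.49  0.86  1.2  -1.16]
2163 ((0.6321302056312561, 0.3072063624858856), (0.06944598257541656, 0.013958178460597992), 84.05740356445312)
21600 ((0.6320257186889648, 0.3062915802001953), (0.20065230131149292, 0.06620225310325623), 83.89635467529297)
```

View pics/w13.png

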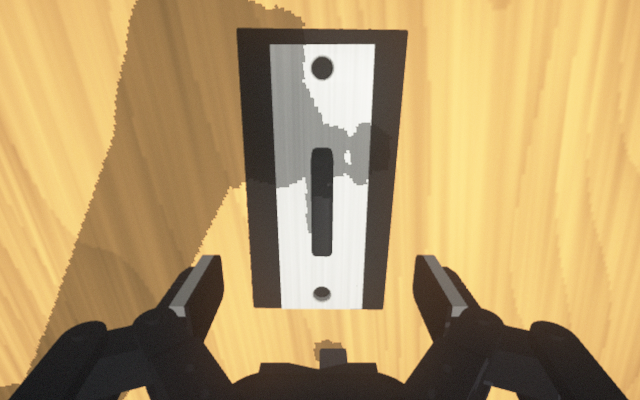

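The cover is square on the mat, with its bar at (322,202) and centre at (0.632, 0.3065). I'm grasping it.

Request:
arm_command(deltas=[[[0.01, 0.009, -0.1, 0], [0.01, 0.009, -0.2, 0], [0.01, 0.009, -0.28, 0], [0.01, 0.009, -0.304, 0], [0.01, 0.009, -0.304, 0], [0.01, 0.009, -0.304, 0]]])

```text
clock: 45.2
eef_pos: [0.6347, 0.3092, 0.0516]
ee_rot: [0.743, 0.67, 0.001, -0.0]
contact_force: [0.5, -0.1, -0.5]
finger_gap: 0.0854
finger_force: 0.0
```

Request:
arm_command(deltas=[[[0, 0, 0, 0], [0, 0, 0, 0], [0, 0, 0, 0], [0, 0, 0, 0], [0, 0, 0, 0], [0, 0, 0, 0], [0, 0, 0, 0], [0, 0, 0, 0]]], jaw=-1)

```text
clock: 46.0
eef_pos: [0.6341, 0.3088, 0.0507]
ee_rot: [0.743, 0.67, 0.0, -0.0]
contact_force: [-1.2, -1.0, 3.9]
finger_gap: 0.0122
finger_force: 63.4
```

Request:
arm_command(deltas=[[[0, 0, 0.06, 0], [0, 0, 0.15, 0], [0, 0, 0.25, 0], [0, 0, 0.4, 0], [0, 0, 0.55, 0], [0, 0, 0.7, 0], [0, -0.1, 0.7, -0.14], [0, -0.2, 0.7, -0.28], [0, -0.3, 0.7, -0.42], [0, -0.4, 0.7, -0.56], [0, -0.5, 0.7, -0.7], [0, -0.6, 0.7, -0.84], [0, -0.7, 0.7, -0.98], [0, -0.7, 0.7, -1], [0, -0.7, 0.7, -1]]])

```text
clock: 47.5
eef_pos: [0.6343, 0.1331, 0.2268]
ee_rot: [0.978, 0.208, 0.001, 0.0]
contact_force: [-0.4, 0.7, -2.6]
finger_gap: 0.0122
finger_force: 62.5
```

```bash
cat > cov.py <<'E'
from h import *
from scipy.spatial.transform import Rotation as R
s=r.observe();print(s['clock'],s['eef_pos'],s['ee_rot'],s['finger_gap'],s['finger_force'],s['joint_pos'].round(2))
im,d,m=look('wrist');Q=(cloud(m,d)-s['eef_pos'])@R.from_quat(s['ee_rot']).as_matrix()
k=(Q[...,2]>.02)&(Q[...,2]<.05)&(abs(Q[...,1])<.045)&(Q[...,0]>.0)&(Q[...,0]<.13)&(im.min(2)>70)
q=Q[k];print(k.sum(),'zmed',np.median(q[:,2]),'xmax',np.percentile(q[:,0],99.7),'y',np.percentile(q[:,1],[.5,99.5]))
k=(Q[...,2]<.01)&(Q[...,2]>-.02)&(abs(Q[...,1])<.006)&(Q[...,0]>.012)&(Q[...,0]<.06);print('bar xmax',np.percentile(Q[k][:,0],99))
top=Q[(Q[...,2]>.02)&(Q[...,2]<.05)&(abs(Q[...,1])<.03)&(Q[...,0]>.04)&(Q[...,0]<.098)&(im.min(2)>70)]
A=np.c_[top[:,:2],np.ones(len(top))];print('plane',np.linalg.lstsq(A,top[:,2],rcond=None)[0])
cv2.imwrite('pics/cov.png',im)
E
python3 cov.py
```

```text
47.5 [0.63431286 0.13309088 0.22677954] [9.78028899e-01 2.08467896e-01 7.46753831e-04 2.25098842e-04] 0.012164172685776036 62.490177154541016 [ 0.39  0.68 -0.96  1.57  0.59  1.2  -1.84]
24856 zmed 0.04107912109517634 xmax 0.09771820466306463 y [-0.03338949  0.03198057]
bar xmax 0.030400113610104598
plane [ 0.00058998 -0.00246315  0.04103422]
```

Request:
arm_command(deltas=[[[-0.02, -0.1, 0, -0.1], [-0.04, -0.2, 0, -0.2], [-0.06, -0.3, 0, -0.3], [-0.079, -0.4, 0, -0.4], [-0.079, -0.5, 0, -0.485], [-0.079, -0.52, -0.06, -0.485], [-0.079, -0.52, -0.14, -0.485], [-0.079, -0.52, -0.22, -0.485], [-0.079, -0.52, -0.26, -0.485], [-0.079, -0.52, -0.28, -0.485], [-0.079, -0.52, -0.28, -0.485], [-0.079, -0.52, -0.28, -0.485]]])

```text
clock: 48.75
eef_pos: [0.6149, 0.0044, 0.1561]
ee_rot: [0.999, -0.043, 0.001, -0.0]
contact_force: [-0.3, 0.9, -1.9]
finger_gap: 0.0123
finger_force: 62.5
```

```bash
python3 cov.py; python3 - <<'E'
import cv2
im=cv2.imread('pics/cov.png');cv2.imwrite('pics/covc.png',cv2.resize(im[0:240,200:440],None,fx=2.5,fy=2.5))
E
```

```text
48.75 [0.61490301 0.00440206 0.15605867] [ 9.99070924e-01 -4.30917521e-02  5.66859792e-04 -2.61485226e-04] 0.012325697790825648 62.465293407440186 [ 0.53  0.66 -0.82  1.72  0.56  1.01 -2.14]
24814 zmed 0.04104315889695277 xmax 0.09729868424764342 y [-0.03380589  0.03158055]
bar xmax 0.02976296564678779
plane [ 7.76723855e-05 -2.05981279e-03  4.10266211e-02]
```

View pics/covc.png

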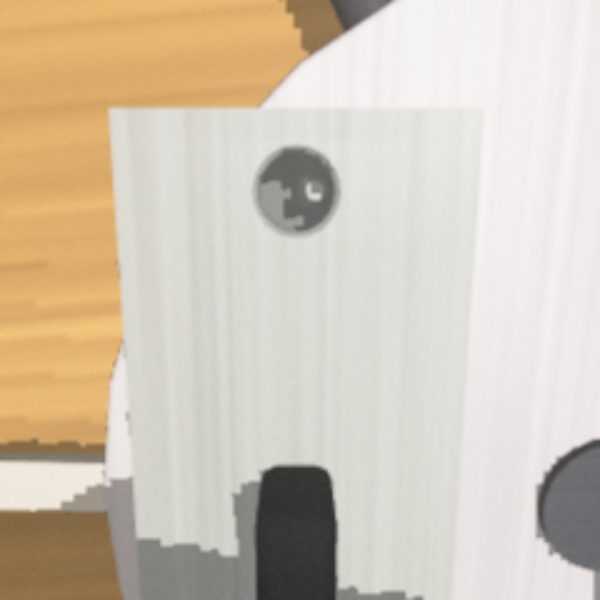

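```bash
python3 - <<'E'
from h import *
m=r.camera_model('wrist')
print('pin',ray(m,325,76,.1),'hole',ray(m,318.4,76.2,.115))
import numpy as np
from scipy.spatial.transform import Rotation as R
s=r.observe();print(R.from_quat(s['ee_rot']).apply([.086-.0022,0,0])+s['eef_pos'])
im=cv2.imread('pics/cov.png');print(im[66:88:2,304:336:2].min(2))
E
```

```text
pin [ 0.69826085 -0.0055669   0.1       ] hole [ 0.6983774  -0.00226647  0.115     ]
[ 0.69853796 -0.00308065  0.15641373]
[[179 148 100  98  97  96  98  99 100 101 100  97  97 113 165 215]
 [162 101  96 100  98  97  97  99  96  98  98  97  98  98 129 187]
 [117  99  96  98  98  97  98  98 103 105 102 104  99  95 116 165]
 [111  95 130 131 108  99 100  98 109 122 124 123 103  98  97 153]
 [141 151 151 151 124  98  99  99 108 156 171 134 131 101  95 147]
 [142 151 154 151 152 142 123 102 108 169 171 132 133 101  97 146]
 [141 150 152 152 153 150 120  99 105 128 216 218 164  98  97 150]
 [150 149 150 151 152  96  95 101 104 106 127 139 113  98  98 158]
 [143 149 149 152 150  96  96  97  96 103  97  98  97  95 125 168]
 [168 147 150 150 150  95  99  97  98  99 100  98  97  97 153 197]
 [185 150 146 151 150  96  99 118 132  97  99  98  99 133 173 214]]
```

Request:
arm_command(deltas=[[[0, -0.01, 0, -0.008], [0, -0.01, -0.01, -0.008], [0, -0.01, -0.02, -0.008], [0, -0.01, -0.03, -0.008], [0, -0.01, -0.04, -0.008], [0, -0.01, -0.05, -0.008], [0, -0.01, -0.06, -0.008], [0, -0.01, -0.06, -0.008]]])

```text
clock: 49.6
eef_pos: [0.6141, 0.0011, 0.1398]
ee_rot: [0.999, -0.048, -0.0, 0.0]
contact_force: [0.3, -0.6, -2.3]
finger_gap: 0.0125
finger_force: 62.5
```

Request:
arm_command(deltas=[[[0, 0, -0.01, 0], [0, 0, -0.02, 0], [0, 0, -0.03, 0], [0, 0, -0.035, 0], [0, 0, -0.038, 0], [0, 0, -0.038, 0]]])

```text
clock: 50.2
eef_pos: [0.6143, 0.0011, 0.1307]
ee_rot: [0.999, -0.048, -0.0, -0.0]
contact_force: [-0.1, 0.6, -2.8]
finger_gap: 0.0125
finger_force: 62.5
```

Underside is about 1 mm above the shoulders; releasing and looking.

Request:
arm_command(deltas=[[[0, 0, -0.005, 0], [0, 0, -0.005, 0]]])

```text
clock: 50.4
eef_pos: [0.6146, 0.0011, 0.1297]
ee_rot: [0.999, -0.048, 0.0, 0.0]
contact_force: [0.1, -0.2, -2.3]
finger_gap: 0.0119
finger_force: 62.5
```

Request:
arm_command(deltas=[[[0, 0, 0, 0], [0, 0, 0, 0], [0, 0, 0, 0], [0, 0, 0, 0], [0, 0, 0, 0], [0, 0, 0.05, 0], [0, 0, 0.2, 0], [0, 0, 0.4, 0], [-0.1, 0, 0.6, 0], [-0.2, 0, 0.6, 0], [-0.2, 0, 0.6, 0]]], jaw=1)

```text
clock: 51.5
eef_pos: [0.5629, 0.002, 0.2825]
ee_rot: [0.999, -0.047, 0.001, 0.001]
contact_force: [-0.0, 0.1, 0.2]
finger_gap: 0.0852
finger_force: 0.0
```

```bash
python3 - <<'E'
from h import *
s=r.observe();print(s['clock'],s['eef_pos'],s['ee_rot'],s['joint_pos'].round(2))
im,d,m=look('wrist');cv2.imwrite('pics/w14.png',im);P=cloud(m,d)
k=(P[...,2]>.08)&(P[...,2]<.095)&(abs(P[...,0]-.612)<.12)&(abs(P[...,1])<.06)&(im.min(2)>70)
W=P[k];print(k.sum(),cv2.minAreaRect(W[:,:2].astype(np.float32)),np.median(W[:,2]))
print('plane',np.linalg.lstsq(np.c_[W[:,:2]-[.612,.003],np.ones(len(W))],W[:,2],rcond=None)[0])
E
```

```text
51.5 [0.56285506 0.0019943  0.28251671] [ 0.99888932 -0.04708406  0.00135234  0.00117691] [ 0.68  0.44 -0.95  1.74  0.38  1.17 -2.04]
14144 ((0.610253632068634, 0.002810116857290268), (0.06637062877416611, 0.19542449712753296), 84.45318603515625) 0.08855600988380749
plane [ 0.00032903 -0.00039497  0.08849567]
```

View pics/w14.png

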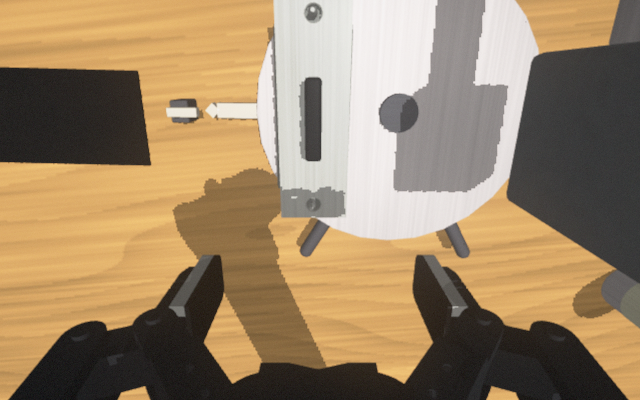

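The cover is seated level on both pins (top at 88.5 mm). Now I'm pushing the turntable clockwise, starting with the spoke at about 205°.

Request:
arm_command(deltas=[[[-0.2, 0, 0, 0.14], [-0.4, 0, 0, 0.28], [-0.55, -0.1, 0, 0.42], [-0.55, -0.3, 0, 0.56], [-0.55, -0.5, 0, 0.7], [-0.52, -0.65, 0, 0.84], [-0.46, -0.8, 0, 1], [-0.452, -0.8, 0, 1], [-0.452, -0.8, 0, 1]]], jaw=-1)

```text
clock: 52.45
eef_pos: [0.4518, -0.2002, 0.2789]
ee_rot: [0.889, 0.457, 0.001, -0.001]
contact_force: [-0.0, 0.4, -0.2]
finger_gap: -0.0004
finger_force: 0.0
```

```bash
python3 ptr.py 5; python3 - <<'E'
from h import *
s=r.observe();c=np.array([.603,-.0875]);print(s['ee_rot'])
p=s['eef_pos'][:2]-c;print(np.hypot(*p),np.degrees(np.arctan2(p[1],p[0]))%360)
E
```

```text
52.45 [ 0.45180592 -0.20020865  0.27890302] [ 1.33  0.37 -1.17  1.89  0.37  1.13 -0.6 ] [-0.   0.4 -0.2]
68 ang 24.5 V 82.0 r 0.202
76 ang 84.5 V 164.0 r 0.201
30 ang -96.5 V 84.0 r 0.202
76 ang 144.2 V 83.0 r 0.202
75 ang -156.4 V 69.0 r 0.202
[ 8.89456526e-01  4.57017624e-01  6.42526250e-04 -1.25156238e-03]
0.18782954484449063 216.29808776143122
```

Request:
arm_command(deltas=[[[0, 0, -0.2, 0], [0, 0, -0.4, 0], [0, 0, -0.6, 0], [0, 0, -0.8, 0], [0, 0, -0.925, 0], [0, 0, -0.925, 0], [0, 0, -0.925, 0]]])

```text
clock: 53.2
eef_pos: [0.452, -0.1976, 0.0491]
ee_rot: [0.889, 0.459, 0.0, -0.0]
contact_force: [0.4, 1.7, 0.5]
finger_gap: 0.0005
finger_force: 0.0
```

```bash
python3 - <<'E'
from h import *
p0=r.observe()['eef_pos'];print(p0)
c=np.array([.603,-.0875]);P=lambda a:c+.184*np.array([np.cos(np.radians(a)),np.sin(np.radians(a))])
print([[a]+((P(a)-p0[:2])/.25).round(3).tolist() for a in [213,210,206,201]+list(range(195,96,-6))])
E
```

```text
[ 0.45196407 -0.19755929  0.04913255]
[[213, -0.013, 0.039], [210, -0.033, 0.072], [206, -0.057, 0.118], [201, -0.083, 0.176], [195, -0.107, 0.25], [189, -0.123, 0.325], [183, -0.131, 0.402], [177, -0.131, 0.479], [171, -0.123, 0.555], [165, -0.107, 0.631], [159, -0.083, 0.704], [153, -0.052, 0.774], [147, -0.013, 0.841], [141, 0.032, 0.903], [135, 0.084, 0.961], [129, 0.141, 1.012], [123, 0.203, 1.057], [117, 0.27, 1.096], [111, 0.34, 1.127], [105, 0.414, 1.151], [99, 0.489, 1.167]]
```

Request:
arm_command(deltas=[[[-0.013, 0.039, 0, 0], [-0.033, 0.072, 0, 0], [-0.057, 0.118, 0, 0], [-0.083, 0.176, 0, 0], [-0.107, 0.25, 0, 0], [-0.123, 0.325, 0, 0], [-0.131, 0.402, 0, 0], [-0.131, 0.479, 0, 0], [-0.123, 0.555, 0, 0], [-0.107, 0.631, 0, 0], [-0.083, 0.704, 0, 0], [-0.052, 0.774, 0, 0], [-0.013, 0.841, 0, 0], [0.032, 0.903, 0, 0], [0.06, 0.935, 0, 0], [0.084, 0.961, 0, 0]]])

```text
clock: 54.8
eef_pos: [0.472, 0.0419, 0.0487]
ee_rot: [0.889, 0.458, -0.0, 0.0]
contact_force: [-1.2, -1.7, 1.2]
finger_gap: 0.0004
finger_force: 0.9
```

```bash
python3 ptr.py 6; python3 - <<'E'
from h import *
p0=r.observe()['eef_pos'];print(p0)
c=np.array([.603,-.0875]);P=lambda a:c+.184*np.array([np.cos(np.radians(a)),np.sin(np.radians(a))])
print([[a]+((P(a)-p0[:2])/.25).round(3).tolist() for a in range(132,83,-6)])
E
```

```text
54.8 [0.47198721 0.04189189 0.0487285 ] [ 0.54  0.66 -0.84  2.11  0.78  0.71 -1.44] [-1.2 -1.7  1.2]
69 ang 9.5 V 168.0 r 0.202
72 ang 69.8 V 82.0 r 0.201
74 ang -111.4 V 81.0 r 0.202
76 ang -171.1 V 80.0 r 0.202
[0.47323418 0.04291537 0.04888574]
[[132, 0.027, 0.025], [126, 0.086, 0.074], [120, 0.151, 0.116], [114, 0.22, 0.151], [108, 0.292, 0.178], [102, 0.366, 0.198], [96, 0.442, 0.21], [90, 0.519, 0.214], [84, 0.596, 0.21]]
```

Request:
arm_command(deltas=[[[0.027, 0.025, 0, 0], [0.055, 0.05, 0, 0], [0.086, 0.074, 0, 0], [0.151, 0.116, 0, 0], [0.22, 0.151, 0, 0], [0.292, 0.178, 0, 0], [0.366, 0.198, 0, 0], [0.405, 0.205, 0, 0], [0.442, 0.21, 0, 0], [0.442, 0.21, 0, 0], [0.4, 0.21, 0, 0], [0.4, 0.21, 0.25, 0], [0.3, 0.2, 0.28, 0], [0.1, 0, 0.28, 0], [-0.1, -0.15, 0.28, 0], [-0.15, -0.3, 0.28, 0], [-0.15, -0.3, 0.28, 0]]])

```text
clock: 56.55
eef_pos: [0.4291, -0.0377, 0.1172]
ee_rot: [0.89, 0.457, -0.003, 0.001]
contact_force: [0.9, 0.1, -0.3]
finger_gap: 0.0001
finger_force: 0.0
```

```bash
python3 ptr.py 7
```

```text
56.55 [ 0.42910127 -0.03767066  0.11719949] [ 0.86  0.5  -1.    2.17  0.61  0.78 -1.15] [ 0.9  0.1 -0.3]
68 ang 28.5 V 82.5 r 0.2
48 ang -31.6 V 146.5 r 0.196
70 ang 88.6 V 80.0 r 0.2
30 ang -92.5 V 87.5 r 0.201
75 ang -152.3 V 81.0 r 0.202
```

Request:
arm_command(deltas=[[[0, 0, -0.15, 0], [0, 0, -0.27, 0], [0, 0, -0.27, 0], [0, 0, -0.27, 0]]])

```text
clock: 57.0
eef_pos: [0.434, -0.0328, 0.0511]
ee_rot: [0.889, 0.459, -0.0, -0.001]
contact_force: [-0.0, 0.6, -0.9]
finger_gap: -0.0003
finger_force: 0.0
```

```bash
python3 - <<'E'
from h import *
p0=r.observe()['eef_pos'];print(p0)
c=np.array([.603,-.0875]);P=lambda a:c+.184*np.array([np.cos(np.radians(a)),np.sin(np.radians(a))])
print([[a]+((P(a)-p0[:2])/.25).round(3).tolist() for a in [161,158,155,152]+list(range(147,104,-6))+[102,100,98,97]])
E
```

```text
[ 0.43396776 -0.03276864  0.05106187]
[[161, -0.02, 0.021], [158, -0.006, 0.057], [155, 0.009, 0.092], [152, 0.026, 0.127], [147, 0.059, 0.182], [141, 0.104, 0.244], [135, 0.156, 0.302], [129, 0.213, 0.353], [123, 0.275, 0.398], [117, 0.342, 0.437], [111, 0.412, 0.468], [105, 0.486, 0.492], [102, 0.523, 0.501], [100, 0.548, 0.506], [98, 0.574, 0.51], [97, 0.586, 0.512]]
```

Request:
arm_command(deltas=[[[-0.02, 0.021, -0.008, 0], [-0.006, 0.057, -0.008, 0], [0.009, 0.092, -0.008, 0], [0.026, 0.127, -0.008, 0], [0.059, 0.182, -0.008, 0], [0.104, 0.244, -0.008, 0], [0.156, 0.302, -0.008, 0], [0.213, 0.353, -0.008, 0], [0.275, 0.398, -0.008, 0], [0.342, 0.437, -0.008, 0], [0.412, 0.468, -0.008, 0], [0.45, 0.481, -0.008, 0], [0.486, 0.492, -0.008, 0], [0.505, 0.497, -0.008, 0], [0.523, 0.501, -0.008, 0], [0.535, 0.504, -0.008, 0], [0.548, 0.506, -0.008, 0], [0.548, 0.506, -0.008, 0]]])

```text
clock: 58.8
eef_pos: [0.5724, 0.0927, 0.0489]
ee_rot: [0.889, 0.458, 0.0, 0.0]
contact_force: [-0.8, 0.2, -1.0]
finger_gap: 0.0
finger_force: 0.0
```

```bash
python3 ptr.py 8
```

```text
58.8 [0.57235757 0.0926939  0.04888837] [ 0.39  0.79 -0.81  1.85  0.76  0.84 -1.43] [-0.8  0.2 -1. ]
68 ang -27.5 V 72.0 r 0.199
67 ang 33.2 V 85.0 r 0.2
27 ang -87.9 V 159.0 r 0.202
75 ang -147.8 V 81.0 r 0.203
```

Request:
arm_command(deltas=[[[0.02, 0.003, 0, 0], [0.04, 0.006, 0, 0], [0.06, 0.008, 0, 0], [0.077, 0.009, 0, 0], [0.088, 0.01, 0, 0], [0.096, 0.01, 0, 0], [0.1, 0.01, 0, 0], [0.1, 0.01, 0, 0]]])

```text
clock: 59.65
eef_pos: [0.597, 0.0954, 0.0488]
ee_rot: [0.889, 0.458, 0.0, -0.0]
contact_force: [-0.1, 0.4, 0.1]
finger_gap: -0.0002
finger_force: 0.2
```

```bash
python3 ptr.py 9
```

```text
59.65 [0.59702502 0.09544767 0.0488363 ] [ 0.38  0.82 -0.81  1.79  0.76  0.88 -1.41] [-0.1  0.4  0.1]
66 ang 25.4 V 83.0 r 0.201
16 ang -34.2 V 83.0 r 0.18
31 ang -95.7 V 162.0 r 0.201
```

Request:
arm_command(deltas=[[[-0.04, 0, 0, 0], [-0.06, 0, 0.1, 0], [-0.08, 0, 0.3, 0], [-0.1, 0, 0.5, 0], [-0.3, 0, 0.7, 0], [-0.5, 0.1, 0.9, 0], [-0.6, 0.3, 1, 0], [-0.6, 0.6, 1, 0], [-0.6, 0.6, 1, 0], [-0.6, 0.6, 1, 0]]])

```text
clock: 60.7
eef_pos: [0.444, 0.2513, 0.301]
ee_rot: [0.887, 0.461, 0.002, -0.0]
contact_force: [0.6, 0.8, 0.3]
finger_gap: -0.0
finger_force: 0.0
```

```bash
python3 ptr.py 10; python3 - <<'E'
from h import *
im,d,m=look('scene');cv2.imwrite('pics/sc9.png',cv2.resize(im[90:290,180:440],None,fx=3,fy=3,interpolation=cv2.INTER_CUBIC)[:600,:780])
E
```

```text
60.7 [0.44400315 0.25127484 0.30101822] [ 0.39  0.37 -1.17  1.83  0.37  1.18 -1.51] [0.6 0.8 0.3]
64 ang 25.3 V 83.5 r 0.2
18 ang -34.4 V 83.5 r 0.178
74 ang 85.4 V 82.5 r 0.201
31 ang -95.7 V 162.0 r 0.201
77 ang 145.0 V 86.0 r 0.202
76 ang -155.7 V 83.0 r 0.202
```

View pics/sc9.png

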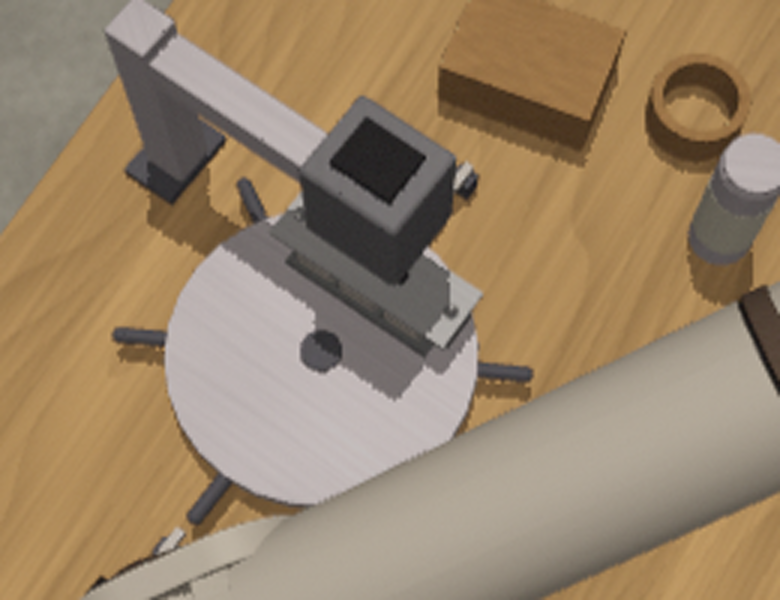

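The cover is seated under the head with its near pin showing at (450,312). The pointer reads about −95.2° and the mark is at −95.5°. The bystanders haven't moved and the arm is clear, so I'm handing in.

```bash
python3 -c "
from rig import r
print(r.sign_off())"
```

```text
the job is handed in; nothing more can be done
None
```

I handed the job in at about 61 s: all three shells are flat in the jig's pockets, the cover is back on both pins, and the pointer is within about 1° of the mark under the head; the hand-in returned no verdict.

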